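# Latch the vaccine box shut

### The job

The insulated vaccine box was left ajar and unlatched. Swing its lid down onto the rubber seal, lift the latch's wire loop over the upturned lip of the keeper hook on the lid so that the loop's bar sits down inside the hook, then push the latch lever down past its toggle point until it lies fully home against the box and clamps the lid tight. Do it without forcing the light latch or the lid, leave the vials and the syringe dish where they are, and let go at the end.

Things in the scene. Friction and masses are not known exactly. Their poses are not given: they have to be found in the camera images.
- case: Insulated vaccine box, grey body, white lid, 190 deep (x) x 250 wide (y) mm, rim 100 mm high; fixed. Origin: centre of its underside. Its front, with the latch, faces its own -x; y runs along the front, z up. Lid 34 mm thick, hinged along y at x = +100, z = 104 mm. Latched, the lid's top is at z = 136 mm and its front face is flush with the body's (x = -95 mm).
- case_lid (a joint): Lid angle about its rear hinge, rad; grows as it opens. Stiff hinge: the lid stays where left. About 0.028 when it just rests on the uncompressed seal (front 5 mm high), 0.004 to 0.006 when clamped by the latch. The seal gives about 14 N per mm at the front. Over 25 N on the lid is too much.
- lid_push (a point): Point on the lid's top surface, on its middle line, 35 mm behind the lid's front edge (160 mm from the hinge axis). Axes as the lid's.
- keeper_seat (a point): Where the centre of the loop's bar belongs: middle of the upward-open channel of the keeper, a steel hook 26 mm wide on the lid's front. The channel is 8.5 mm wide, from its upright back wall (4.25 mm behind this point) to the lip's inner side (4.25 mm in front). Its floor is 2.5 mm below this point. Axes as the lid's: x to the rear, z up. Clamped: x = -105.25, z = 120.5 mm in the case's frame.
- lip_top (a point): Middle of the top edge of the keeper's upturned lip, a steel strip 26 mm wide and 3.5 mm thick; 3 mm higher and 6 mm further to the front than keeper_seat. The channel's back wall is the front of a steel riser block, 26 mm wide, 6 mm proud of the lid's front face, and rises 11.5 mm above this point, to 1 mm below the lid's top. Axes as the lid's.
- latch_pivot (a point): Axis of the lever's pivot on the front of the case, 20 mm in front of the front face, at z = 92.5 mm (x = -115, y = 0 in the case's frame), along y. Axes as the case's.
- latch_lever (a joint): Lever angle about latch_pivot, rad. 0: closed, hanging straight down; pi/2: straight out to the front; at most 2.5. Steel strip 24 wide, 3 thick, 54 mm long, last 14 mm bent outward. Light friction holds it where left. With the loop hooked it goes taut near 1.4, needs up to 7 N (at 42 mm from the pivot) from 1.3 to 0.7, and passes the toggle point near 0.25; below 0.12 it draws itself home.
- lever_grip (a point): Middle of the lever's outer face, 42 mm from the pivot: where to push it shut. Its z axis points from the free end to the pivot, its -x axis is the outward normal of that face.
- latch_loop (a joint): Angle between loop and lever about the loop's pivot, which lies on the lever 12 mm from latch_pivot towards the free end, rad. The loop leans away from the case's upright direction, towards the front, by (latch_loop - latch_lever). Light friction holds it where it is left. With the lid clamped it reads about -0.2.
- loop_bar (a point): Centre of the cross bar of the loop: the bar is a 5 mm round wire, along y, 41 mm from the loop's pivot.
- loop_studs (a point): Middle of the loop, half-way (20.5 mm) between its pivot and its bar and midway between its two legs, which lie either side of the lever. Each leg (4.4 mm wire) bears a dome-headed finger stud here, 10 mm round; 48 mm over both studs along y. Pinched lightly by the studs (about 8 N) the loop can be lifted and turns freely between the fingers. Loop and lever bend under more than 25 N.
- vial_a_mid (a point): Small glass vial, 24 mm diameter, 46 mm high, upright on the counter; point 20 mm up. Not to be moved.
- vial_b_mid (a point): A second such vial; point 20 mm up. Not to be moved.
- dish_mid (a point): Shallow steel dish, 200 x 100 x 22 mm, with two capped syringes in it; centre point 11 mm up. Not to be moved.
- syringe_a_mid (a point): Capped syringe lying in the dish, about 125 mm long, 22 mm high; centre of its barrel. Not to be moved.
- syringe_b_mid (a point): A second capped syringe lying in the dish; centre of its barrel. Not to be moved.

How it is judged:
By the outcome, as a careful person would: the job done as asked, in the order asked, and still so for the second after the job is handed in, with the robot touching nothing.
It also fails if it takes over 59 s, if anything falls off the work surface, if the arm or the gripper's body presses on something with over 40 N, if the wrist force passes 120 N, or if a joint passes its speed limit or range.

### The arm

A 6-joint arm with a two-finger parallel gripper is mounted at the origin on the work surface. World frame = base frame: x ahead of the robot, y to its left, z up, the work surface at z = 0. Lengths are in m, angles in rad, forces in N, time in s.
With the tool pointing down it reaches from about 0.375 to 0.975 m from the base axis. Payload 3.8 kg.
Tool frame: the origin (TCP) lies on the centre line of the jaws, within the pads' length; the fingertips stand r.tcp_to_tips ahead of it and the grasp point (between the pads) is the TCP (r.tcp_to_tips is the distance from the TCP to the fingertips, in m); z points along the fingers, y is the direction in which the jaws open and shut (so a half turn about z gives the same grasp; the last joint's range is limited). The gripper opens to 88 mm and grips with 3 to 60 N. Pads are 18 mm wide; open, the fingers measure 123 mm over their backs; the gripper's body (75 mm by 187 mm) begins 45 mm behind the grasp point.
Start: joints at [-1.247, 0.264, 1.604, -0, 1.274, -0.037], TCP at [0.238, -0.632, 0.258] pointing down, gripper open.
Joint ranges: [-2.63, 2.63], [-0.94, 2.18], [0.31, 2.57], [-1.31, 4.45], [0, 2.66], [-2.55, 2.55]. Speed limits (rad/s): [2.57, 2.57, 3.14, 3.14, 3.14, 3.14].

### API

Orientations are given as a unit quaternion [w, x, y, z].
In Python, from plant import r gives the robot as it stands.
- The arm moves only by the shell command python3 -m crank 'ROWS' [FORCE]. ROWS is a JSON object of lists of equal length, an entry for each row: "offset": the shift along the world's x, y, z in mm, a list of three; "turn": the turn, a rotation vector about the world's x, y, z in rad, a list of three; "fingers": the opening, from 0 (shut) to 1 (fully open). A call has 1 to 20 rows; each row shifts and turns the commanded pose from where the row before left it; what a row does not reach is not made up. A row lasts 1/8 s, in which the tool goes at most 62.5 mm and 10.7 degrees, less where a joint would pass 70% of its speed; a pose out of reach is approached as far as the arm can. A call is refused whole if a number of a shift passes 62.5 or a number of a turn 0.188, either way. A call with a gripper value outside its range is refused whole. The fingers move at their own pace and stop on an object; FORCE is the grip in N (left out, the last holds). Time passes only in rows, so rows that do not move let the fingers close. It gives the time, the measured TCP pose, the force and the opening at its end, in the units of the state.
- r.state(): the state, without advancing time (a new reading comes with each control period).
- r.get_image(name): name is "side" or "top" or "wrist"; returns a dict with "color" (420x560x3 uint8, red, green, blue), "fov_y" (degrees; the focal length in pixels is half the picture's height over the tangent of half this angle, whatever the lens; pixels are square), "cx", "cy" (the principal point, pixels), "R" (3x3) and "t" (3): a world point X has camera coordinates R X + t. Camera axes: x right, y down, z forward; pixel columns grow to the right and rows downward; lengths in m; the calibration is good to about 2 mm. A picture is of the moment at which its call begins. There is no depth.
- r.finish_job(): hands the job in, once; it reports no verdict.
Trained networks look in the newest picture that a camera, given by its name, has taken for a name from the list of things; names that differ only in an ending like _2 or _b are one class to them, and where a whole thing is asked for, a point or a joint stands for the part that bears it (a point fixed in the world has none). Each returns a list of dicts, best first, with "conf" (0 to 1); they miss things now and then, are a little off and sometimes report something else, mostly with a low value. They report only what shows in the picture. A call takes as long as a camera call.
- r.boxes_of(camera, target): "at" ([x, y, z] in m, in the coordinates of the camera as it stood for that picture, good to about 4 mm: the middle of the surface that is visible of it).
- r.mark_of(camera, target): "at" ([x, y, z] in m, in the coordinates of the camera as it stood for that picture, good to about 4 mm: a listed point, or the origin of a listed thing).
The state is a dict: "clock": time; "joint_pos": joint angles; "qd": joint speeds; "tau": joint torques, N m; "tcp_pos": TCP position; "eef_rot": TCP orientation; "wrist_force": force on the tool from outside, world axes, zero at the start; "ft_torque": the same for the moment, N m; "opening": finger opening in m.
Only numpy, scipy, OpenCV 4.12 (cv2) and the standard library are available. Lean on these libraries where they do the work, as an engineer would, in place of code of your own. Each camera call takes 0.05 s, during which the arm holds its last target.

## Working session

There is one attempt and no reset: what is moved stays moved. The work goes in short steps, Python scripts to look and compute and a shell command to move; the robot and the scene stay as the last step left them, time stands still between calls to the robot, and variables do not carry over. Pictures are saved under pics/ and viewed, and the job is handed in when it is done.

```bash
ls; mkdir -p pics; cat > h.py <<'E'
from plant import r
import numpy as np, cv2
def snap(n,f):
    im=r.get_image(n); cv2.imwrite('pics/'+f,im['color'][:,:,::-1]); return im
def world(im,p): return np.array(im['R']).T@(np.array(p)-np.array(im['t']))
def px(im,X):
    c=np.array(im['R'])@np.array(X)+np.array(im['t']); f=210/np.tan(np.radians(im['fov_y'])/2)
    return im['cx']+f*c[0]/c[2], im['cy']+f*c[1]/c[2]
def find(n,im,names,k=1,kind='mark'):
    out={}
    for t in names:
        for d in (r.mark_of if kind=='mark' else r.boxes_of)(n,t)[:k]:
            w=world(im,d['at']); print(n,t,round(d['conf'],2),(w*1000).round(1)); out.setdefault(t,w)
    return out
E
python3 - <<'E'
from h import *
s=r.state(); print(s, r.tcp_to_tips)
N=['case','lid_push','keeper_seat','lip_top','latch_pivot','lever_grip','loop_bar','loop_studs','vial_a_mid','dish_mid']
for c in ['side','top']:
    im=snap(c,c+'0.png'); find(c,im,N,2); print(im['t'],im['R'],im['fov_y'])
E
```

```text
pics
{'clock': 0.0, 'joint_pos': array([-1.24690660e+00,  2.64759448e-01,  1.60533024e+00, -1.40357323e-05,
        1.27368543e+00, -3.69289397e-02]), 'qd': array([-0.0008701 , -0.000959  ,  0.0013925 ,  0.00124547, -0.00038386,
        0.00053873]), 'tau': array([ 2.55459440e-06, -5.02123582e+01, -3.56876922e+01,  7.26866070e-02,
        2.93313246e-02, -1.89148914e-04]), 'tcp_pos': array([ 0.23807244, -0.63093177,  0.25640734]), 'eef_rot': array([-1.07905786e-03,  9.83769372e-01,  1.79434198e-01, -1.62672686e-04]), 'wrist_force': array([ 0.46862977, -0.33096192,  0.2073231 ]), 'ft_torque': array([-0.03788318, -0.01216857, -0.00812527]), 'opening': 0.08823783773655573} 0.019
side case 0.76 [460.5 123.3   1.8]
side lid_push 0.64 [475.2  93.1 198.7]
side keeper_seat 0.62 [493.7  49.7 210.3]
side lip_top 0.9 [495.6  45.  204.9]
side latch_pivot 0.95 [511.9  16.7  95.5]
side lever_grip 0.73 [520.  -22.7 108.8]
side lever_grip 0.16 [518.7  -7.9 109.7]
side loop_bar 0.48 [522.6 -22.3 132. ]
side loop_studs 0.75 [517.5  -5.3 115.3]
side vial_a_mid 0.51 [631.4  -1.4  22.9]
side dish_mid 0.92 [ 600.  -128.3    9.8]
[-0.42935893  0.34041883  0.51459611] [[ 0.76800579 -0.64039787  0.00759389]
 [-0.40967019 -0.50034752 -0.76277303]
 [ 0.49227781  0.58270312 -0.64662171]] 47.42011611568655
top lid_push 0.68 [475.6  90.2 198.2]
top keeper_seat 0.68 [491.2  50.8 203.6]
top lip_top 0.78 [494.1  44.  207.7]
top latch_pivot 0.6 [508.5  13.5  91. ]
top lever_grip 0.73 [525.8 -18.1 105.9]
top lever_grip 0.38 [526.6 -17.7 128.7]
top loop_bar 0.48 [526.7 -16.6 128.4]
top loop_studs 0.54 [517.2  -9.  109.8]
top loop_studs 0.16 [462.2 -79.   14. ]
top vial_a_mid 0.63 [633.7   2.   18.9]
top dish_mid 0.91 [ 598.  -126.3    6.2]
[0.05674839 0.58202142 1.00564539] [[-0.02298576 -0.9993165  -0.02895148]
 [-0.98894748  0.02697106 -0.14579244]
 [ 0.14647365  0.02528035 -0.98889149]] 43.69393765988793
```

View pics/side0.png

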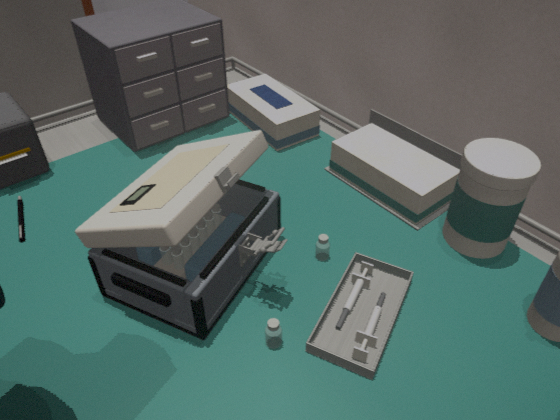

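View pics/top0.png

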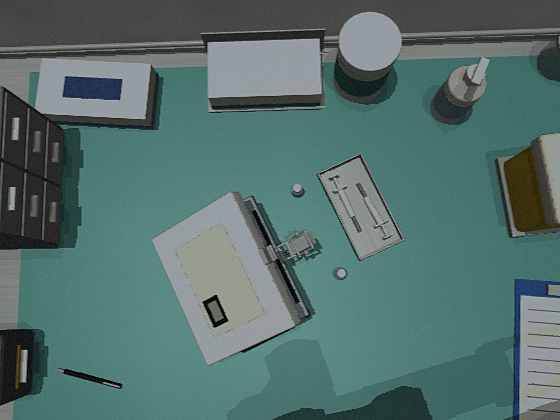

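```bash
python3 -m crank '{"offset":[[20,41,8],[20,41,8],[20,41,8],[20,41,8],[20,41,8],[20,41,8],[20,41,8],[20,41,8],[20,41,8],[20,41,8],[20,41,8],[20,41,8],[20,41,8],[20,41,8],[0,0,0],[0,0,0]],"turn":[[0,0,0.117],[0,0,0.117],[0,0,0.117],[0,0,0.117],[0,0,0.117],[0,0,0.117],[0,0,0.117],[0,0,0.117],[0,0,0.117],[0,0,0.117],[0,0,0.117],[0,0,0.117],[0,0,0.117],[0,0,0.117],[0,0,0],[0,0,0]],"fingers":[1,1,1,1,1,1,1,1,1,1,1,1,1,1,1,1]}'
cat > fit.py <<'E'
from h import *
from scipy.optimize import least_squares
# case-frame model; p=[cx,cy,yaw,lid,lever,loop]; front dir = -x_case
def model(p):
    cx,cy,yaw,lid,lev,loop=p
    def lidpt(x,z):
        a=lid-0.005; dx,dz=x-100,z-104
        return 100+dx*np.cos(a)+dz*np.sin(a), 104-dx*np.sin(a)+dz*np.cos(a)
    P={'case':(0,0),'latch_pivot':(-115,92.5),'keeper_seat':lidpt(-105.25,120.5),'lip_top':lidpt(-111.25,123.5),'lid_push':lidpt(-60,136)}
    u=np.array([-np.sin(lev),-np.cos(lev)]); n=np.array([-np.cos(lev),np.sin(lev)])
    pv=np.array([-115,92.5]); P['lever_grip']=pv+42*u+1.5*n
    L=loop-lev; d=np.array([-np.sin(L),np.cos(L)]); q=pv+12*u
    P['loop_bar']=q+41*d; P['loop_studs']=q+20.5*d
    return {k:np.array([cx+np.cos(yaw)*v[0],cy+np.sin(yaw)*v[0],v[1]]) for k,v in P.items()}
def fit(obs,prior=None,p0=None):
    p0=p0 if p0 is not None else [460,123,2.0,.43,1.97,1.97+.64]
    def res(p):
        m=model(p); e=[]
        for k,w,c in obs: e+=list((m[k]-w)/4*np.sqrt(c))
        if prior is not None: e+=list((np.array(p)-prior[0])/prior[1])
        return e
    s=least_squares(res,p0,loss='soft_l1'); return s.x
N=['case','lid_push','keeper_seat','lip_top','latch_pivot','lever_grip','loop_bar','loop_studs']
def observe(cams,tag,names=N):
    obs=[];ims={}
    for c in cams:
        im=snap(c,f'{c}{tag}.png'); ims[c]=im
        for t in names:
            for d in r.mark_of(c,t)[:1]:
                w=world(im,d['at'])*1000; 
                if d['conf']>.3: obs.append((t,w,d['conf']))
    return obs,ims
def rep(obs,p):
    m=model(p)
    for k,w,c in obs: print(k,round(c,2),w.round(),(w-m[k]).round(1))
    print('p',np.round(p,4).tolist())
    for k in m: print(k,m[k].round(1))
E
python3 - <<'E'
from fit import *
obs,ims=observe(['side','top','wrist'],'1')
rep(obs,fit(obs))
s=r.state();print(s['clock'],s['tcp_pos'],s['eef_rot'],s['joint_pos'])
E
```

```text
clock: 3.1
tcp_pos: [0.518, -0.0578, 0.3695]
eef_rot: [-0.0, 0.541, 0.841, -0.0]
wrist_force: [-0.1, 0.1, -0.1]
opening: 0.0884
case 0.7 [462. 122.   4.] [-0.8 -0.5  4.3]
lid_push 0.8 [477.  94. 197.] [ 1.6  2.1 -2.7]
keeper_seat 0.8 [495.  46. 209.] [ 1.  -2.4  4.6]
lip_top 0.6 [494.  44. 205.] [-1.5 -0.9 -4.4]
latch_pivot 0.56 [509.  14.  93.] [ 2.3 -1.8  0.1]
lever_grip 0.67 [520. -25. 111.] [-2.3 -4.3  4.9]
loop_bar 0.55 [524. -20. 128.] [ 2.6 -2.5 -0.2]
loop_studs 0.48 [520.  -7. 111.] [ 3.6 -1.6 -1. ]
lid_push 0.59 [474.  90. 201.] [-1.3 -2.   1.5]
keeper_seat 0.79 [494.  53. 203.] [ 0.1  5.1 -1. ]
lip_top 0.56 [498.  45. 211.] [2.7 0.3 1.4]
latch_pivot 0.87 [509.  15.  90.] [ 1.5 -0.7 -2.7]
lever_grip 0.52 [521. -18. 105.] [-1.4  2.  -0.9]
loop_bar 0.53 [474.  89. 197.] [-46.8 106.6  68.7]
loop_studs 0.41 [514.  -6. 111.] [-2.1 -0.6 -1.1]
keeper_seat 0.56 [488.  52. 201.] [-5.9  3.3 -2.9]
lip_top 0.64 [490.  48. 207.] [-5.   3.6 -2.1]
latch_pivot 0.72 [508.  19.  92.] [ 0.7  3.  -0.6]
lever_grip 0.84 [523. -21. 104.] [ 0.8 -0.5 -2.3]
loop_bar 0.88 [523. -20. 129.] [ 2.3 -2.6  0.5]
loop_studs 0.76 [517.  -8. 111.] [ 1.1 -2.2 -1.1]
p [462.6762, 122.2272, 1.9676, 0.4315, 1.8708, 2.5216]
case [462.7 122.2   0. ]
latch_pivot [507.1  16.2  92.5]
keeper_seat [493.6  48.4 203.9]
lip_top [495.2  44.5 209.1]
lid_push [475.2  92.3 199.3]
lever_grip [522.5 -20.4 106.3]
loop_bar [521.1 -17.3 128.7]
loop_studs [516.3  -5.9 112.4]
4.45 [ 0.51829882 -0.05753513  0.36973551] [1.51597544e-05 5.40804205e-01 8.41148507e-01 8.01963295e-06] [-1.58323216e-01 -7.98420264e-02  1.77417752e+00  2.53866885e-06
  1.44722296e+00 -5.86334064e-01]
```

View pics/wrist1.png

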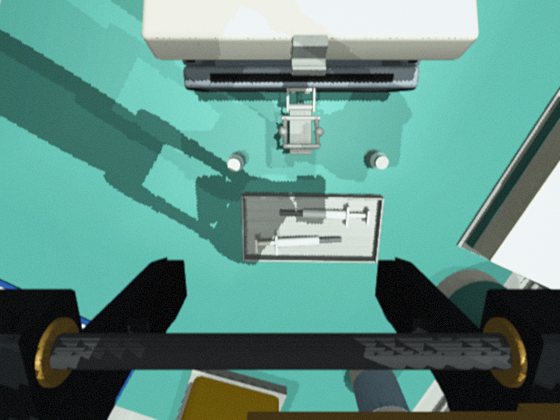

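View pics/side1.png

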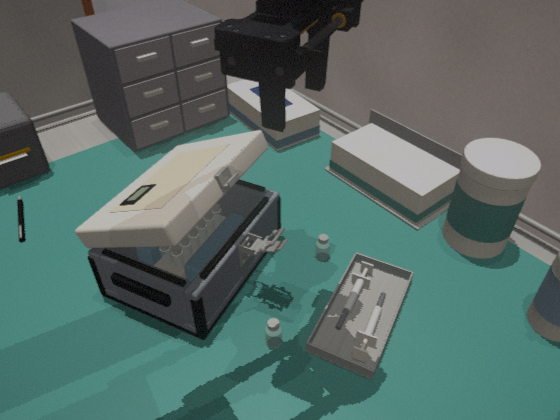

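```bash
python3 -m crank '{"offset":[[-6,20,-10],[-7,25,-10],[-7,30,-15],[-8,30,-20],[-8,30,-25],[-7,15,-25],[0,0,-15],[0,0,0]],"turn":[[0,0,0],[0,0,0],[0,0,0],[0,0,-0.03],[0,0,0],[0,0,0],[0,0,0],[0,0,0]],"fingers":[0,0,0,0,0,0,0,0]}' 10
python3 - <<'E'
from fit import *
p=[462.6762, 122.2272, 1.9676, 0.4315, 1.8708, 2.5216]
s=r.state();print(s['tcp_pos'],s['opening'],s['wrist_force'])
prev=None
for a in np.linspace(.4315,.028,14):
    q=list(p);q[3]=a;m=model(q)['lid_push'];m=m+[0,0,9*np.tan(a)+19]
    print(round(a,3),m.round(1), None if prev is None else (m-prev).round(1)); prev=m
E
```

```text
clock: 5.45
tcp_pos: [0.4742, 0.0925, 0.2483]
eef_rot: [-0.001, 0.553, 0.833, -0.001]
wrist_force: [-0.3, -0.6, 0.1]
opening: 0.0102
[0.47421562 0.09249245 0.24826283] 0.010192956261179635 [-0.25877021 -0.58979655  0.06432963]
0.432 [475.2  92.3 222.5] None
0.4 [476.3  89.6 218. ] [ 1.1 -2.7 -4.5]
0.369 [477.4  87.1 213.4] [ 1.1 -2.5 -4.6]
0.338 [478.4  84.7 208.8] [ 1.  -2.4 -4.6]
0.307 [479.4  82.4 204. ] [ 1.  -2.3 -4.7]
0.276 [480.3  80.2 199.3] [ 0.9 -2.2 -4.8]
0.245 [481.1  78.2 194.4] [ 0.9 -2.  -4.9]
0.214 [481.9  76.2 189.5] [ 0.8 -1.9 -4.9]
0.183 [482.7  74.5 184.5] [ 0.7 -1.8 -5. ]
0.152 [483.4  72.8 179.5] [ 0.7 -1.6 -5. ]
0.121 [484.   71.3 174.4] [ 0.6 -1.5 -5.1]
0.09 [484.6  69.9 169.3] [ 0.6 -1.4 -5.1]
0.059 [485.1  68.7 164.1] [ 0.5 -1.2 -5.2]
0.028 [485.6  67.6 158.9] [ 0.5 -1.1 -5.2]
```

```bash
python3 -m crank '{"offset":[[0,0,-10],[0,0,-8],[0,0,-4],[1,-1,-4],[1,-2,-4],[1,-2,-4],[0,0,0]],"turn":[[0,0,0],[0,0,0],[0,0,0],[0,0,0],[0,0,0],[0,0,0],[0,0,0]],"fingers":[0,0,0,0,0,0,0]}' 10
```

```text
clock: 6.32
tcp_pos: [0.4785, 0.0873, 0.2156]
eef_rot: [0.0, 0.554, 0.833, 0.0]
wrist_force: [-0.1, 0.1, 1.4]
opening: 0.0007
```

```bash
python3 -c "
from h import *
im=snap('side','side2.png');print(r.state()['tcp_pos'],r.state()['opening'])"
```

```text
[0.47842531 0.08739655 0.21559278] 0.0003151649672362638
```

View pics/side2.png

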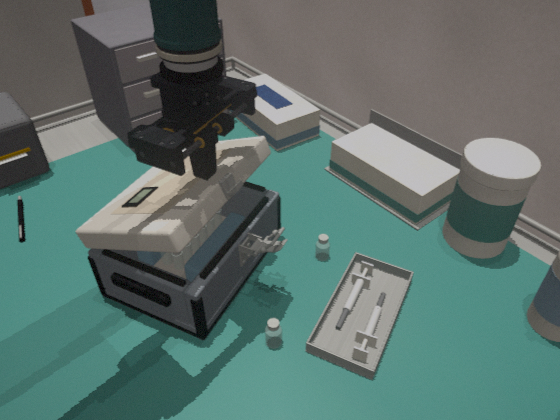

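```bash
python3 -m crank '{"offset":[[1,-2,-4.6],[1,-2,-4.7],[1,-2,-4.7],[1,-2,-4.8],[0.9,-2,-4.9],[0.8,-1.9,-4.9],[0.7,-1.8,-5],[0.7,-1.6,-5],[0,0,0]],"turn":[[0,0,0],[0,0,0],[0,0,0],[0,0,0],[0,0,0],[0,0,0],[0,0,0],[0,0,0],[0,0,0]],"fingers":[0,0,0,0,0,0,0,0,0]}' 10
```

```text
clock: 7.5
tcp_pos: [0.4847, 0.0722, 0.1762]
eef_rot: [-0.001, 0.553, 0.833, -0.0]
wrist_force: [0.6, 0.3, -0.2]
opening: 0.0006
```

```bash
python3 -m crank '{"offset":[[0.6,-1.4,-5],[0.5,-1.2,-5],[0,0,0]],"turn":[[0,0,0],[0,0,0],[0,0,0]],"fingers":[0,0,0]}' 10; python3 -m crank '{"offset":[[0,-1,-2],[0,0,0]],"turn":[[0,0,0],[0,0,0]],"fingers":[0,0]}'; python3 -c "
from h import *
im=snap('side','side3.png')"
```

```text
clock: 7.88
tcp_pos: [0.486, 0.0695, 0.1663]
eef_rot: [-0.0, 0.553, 0.833, -0.0]
wrist_force: [-0.8, -0.1, 0.2]
opening: 0.0007
clock: 8.12
tcp_pos: [0.4864, 0.0685, 0.165]
eef_rot: [-0.0, 0.553, 0.833, -0.0]
wrist_force: [0.9, -1.0, -0.3]
opening: 0.0002
```

View pics/side3.png

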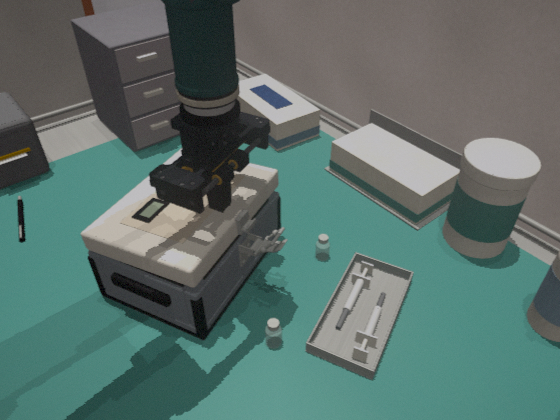

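```bash
python3 -m crank '{"offset":[[0,0,-1.5],[0,-1,-1.5],[0,0,0]],"turn":[[0,0,0],[0,0,0],[0,0,0]],"fingers":[0,0,0]}'; python3 -m crank '{"offset":[[0,0,-1],[0,0,-1],[0,0,0]],"turn":[[0,0,0],[0,0,0],[0,0,0]],"fingers":[0,0,0]}'
```

```text
clock: 8.55
tcp_pos: [0.4866, 0.0676, 0.1621]
eef_rot: [0.0, 0.553, 0.833, 0.0]
wrist_force: [0.8, 0.7, 0.2]
opening: 0.0008
clock: 8.93
tcp_pos: [0.4867, 0.0674, 0.1602]
eef_rot: [0.0, 0.553, 0.833, 0.0]
wrist_force: [1.2, -0.8, 2.9]
opening: 0.0008
```

```bash
python3 -m crank '{"offset":[[0,0,-0.7],[0,0,0]],"turn":[[0,0,0],[0,0,0]],"fingers":[0,0]}'; python3 -m crank '{"offset":[[0,0,-0.7],[0,0,0]],"turn":[[0,0,0],[0,0,0]],"fingers":[0,0]}'
```

```text
clock: 9.18
tcp_pos: [0.4868, 0.0674, 0.1598]
eef_rot: [0.0, 0.553, 0.833, 0.0]
wrist_force: [0.3, -1.5, 4.3]
opening: 0.0006
clock: 9.43
tcp_pos: [0.4868, 0.0673, 0.1595]
eef_rot: [0.0, 0.553, 0.833, -0.0]
wrist_force: [-1.6, -1.9, 7.6]
opening: 0.0003
```

```bash
python3 -m crank '{"offset":[[0,0,8],[0,0,20],[3,-10,30],[8,-25,30],[8,-20,10],[8,-10,0],[0,0,0]],"turn":[[0,0,0],[0,0,0],[0,0,0],[0,0,0],[0,0,0],[0,0,0],[0,0,0]],"fingers":[0,0,0.4,0.8,0.85,0.85,0.85]}' 8
python3 - <<'E'
from fit import *
obs,ims=observe(['side','top','wrist'],'4')
p=fit(obs,p0=[462.7,122.2,1.9676,.03,1.87,2.52],prior=(np.array([462.7,122.2,1.9676,.03,1.87,2.52]),np.array([2,2,.015,.02,.3,.3])))
rep(obs,p)
s=r.state();print(s['clock'],s['tcp_pos'],s['eef_rot'],s['joint_pos'],s['opening'])
E
```

```text
clock: 10.3
tcp_pos: [0.5132, 0.0024, 0.2556]
eef_rot: [-0.001, 0.554, 0.833, -0.0]
wrist_force: [-0.6, 0.6, -0.6]
opening: 0.0483
case 0.85 [464. 123.   7.] [2.6 1.  6.7]
lid_push 0.9 [486.  68. 137.] [ 0.8  1.2 -2.1]
keeper_seat 0.83 [504.  24. 129.] [ 1.6 -1.1  4.5]
lip_top 0.78 [506.  18. 124.] [ 0.9 -2.  -3.2]
latch_pivot 0.71 [514.  16.  94.] [ 7.5 -0.2  1.9]
lever_grip 0.93 [522. -22. 108.] [ 0.9 -2.1 -2. ]
loop_bar 0.73 [523. -19. 132.] [ 3.9 -4.   0.9]
loop_studs 0.64 [507.  24. 131.] [-7.7 28.8 16.6]
case 0.8 [454. 116.   1.] [-7.8 -5.9  1. ]
lid_push 0.69 [484.  66. 138.] [-0.4 -0.9 -0.6]
keeper_seat 0.7 [505.  25. 123.] [ 2.7 -0.3 -1.5]
lip_top 0.65 [506.  19. 129.] [ 0.9 -0.4  1.5]
latch_pivot 0.72 [507.  14.  93.] [ 0.9 -2.3  0.1]
lever_grip 0.6 [505.  19. 127.] [-16.6  38.4  17.3]
loop_bar 0.51 [457. 119.   5.] [ -62.5  134.6 -126. ]
case 0.57 [457. 119.  -2.] [-4.8 -3.1 -2.2]
lid_push 0.72 [483.  68. 140.] [-1.6  1.   1. ]
keeper_seat 0.77 [499.  28. 123.] [-3.4  3.3 -0.9]
lip_top 0.85 [502.  23. 127.] [-3.1  3.3 -0.6]
latch_pivot 0.64 [507.  16.  86.] [ 1.1  0.6 -6.4]
lever_grip 0.7 [521. -24. 108.] [-0.  -4.3 -2.2]
loop_bar 0.58 [525. -20. 132.] [ 5.3 -4.3  0.4]
p [461.8616, 121.8827, 1.9681, 0.0223, 1.9563, 2.5409]
case [461.9 121.9   0. ]
latch_pivot [506.4  15.8  92.5]
keeper_seat [502.5  25.1 124. ]
lip_top [504.8  19.6 127.1]
lid_push [484.9  67.1 138.8]
lever_grip [521.2 -19.5 109.7]
loop_bar [519.4 -15.3 131.2]
loop_studs [515.   -4.8 114.1]
11.65 [0.51349224 0.00255957 0.25670029] [ 9.42397381e-07  5.53366982e-01  8.32937563e-01 -2.83629349e-06] [-4.35216666e-02 -4.31971370e-02  1.94502218e+00 -6.16542855e-06
  1.23976893e+00 -4.41513723e-01] 0.07492297589681832
```

View pics/wrist4.png

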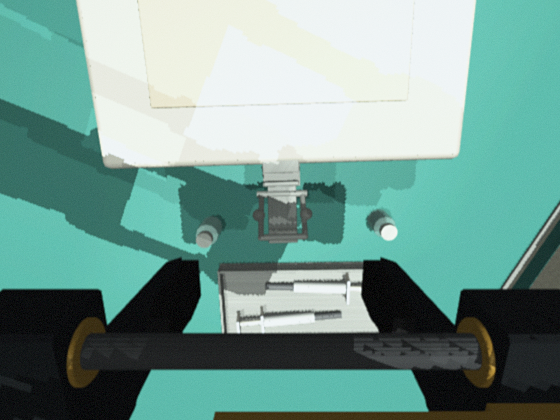

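View pics/side4.png

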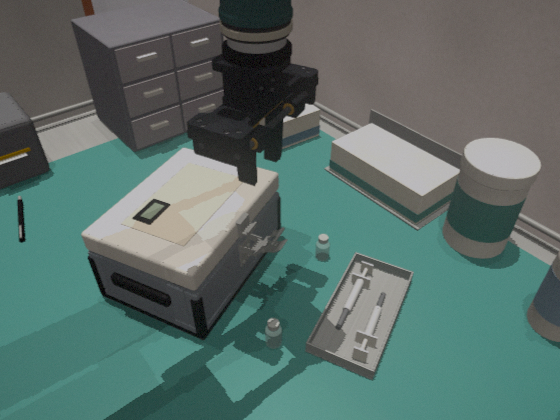

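```bash
python3 -m crank '{"offset":[[1,-4,-25],[1,-4,-25],[1,-1,-25],[0,0,-25],[0,0,-15],[0,0,-10],[0,0,-8],[0,0,-6],[0,0,0]],"turn":[[0,0,0],[0,0,0],[0,0,0],[0,0,0],[0,0,0],[0,0,0],[0,0,0],[0,0,0],[0,0,0]],"fingers":[0.85,0.85,0.85,0.85,0.85,0.85,0.85,0.85,0.85]}' 8
python3 - <<'E'
from h import *
for c in ['side','wrist']:
    im=snap(c,c+'5.png'); 
    s=r.state(); print(c,px(im,[.5164,-.0067,.112]),px(im,s['tcp_pos']))
E
```

```text
clock: 12.78
tcp_pos: [0.5164, -0.0064, 0.1176]
eef_rot: [-0.0, 0.553, 0.833, -0.0]
wrist_force: [0.1, -1.0, 0.4]
opening: 0.0747
side (np.float64(267.9286345525891), np.float64(241.65998166162996)) (np.float64(267.8708218895259), np.float64(238.52382990091968))
wrist (np.float64(281.8601119835664), np.float64(294.15470147451964)) (np.float64(283.0019981608306), np.float64(301.82525718379827))
```

```bash
python3 -c "
import cv2
a=cv2.imread('pics/side5.png')[160:320,160:370]; cv2.imwrite('pics/side5z.png',cv2.resize(a,None,fx=3.7,fy=3.7,interpolation=cv2.INTER_CUBIC))
a=cv2.imread('pics/wrist5.png')[100:300,140:420]; cv2.imwrite('pics/wrist5z.png',cv2.resize(a,None,fx=2.8,fy=2.8,interpolation=cv2.INTER_CUBIC))"
```

```text
(no output)
```

View pics/side5z.png

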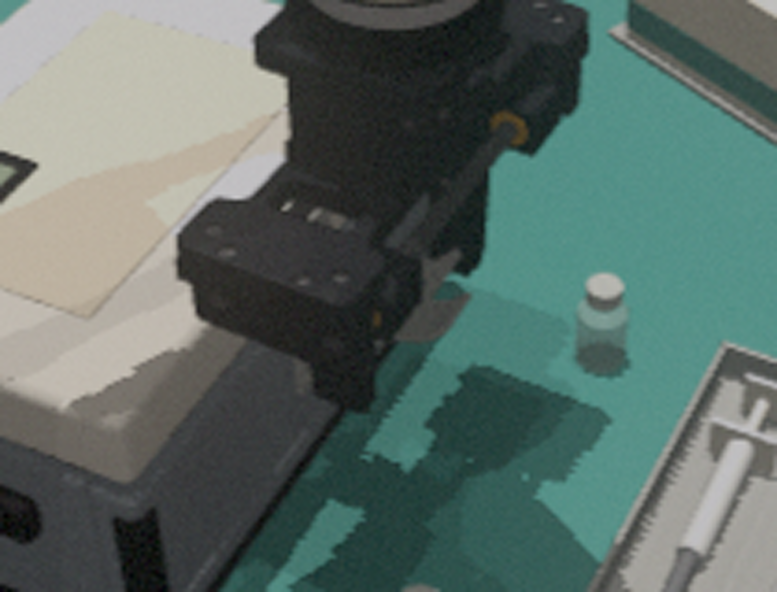

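View pics/wrist5z.png

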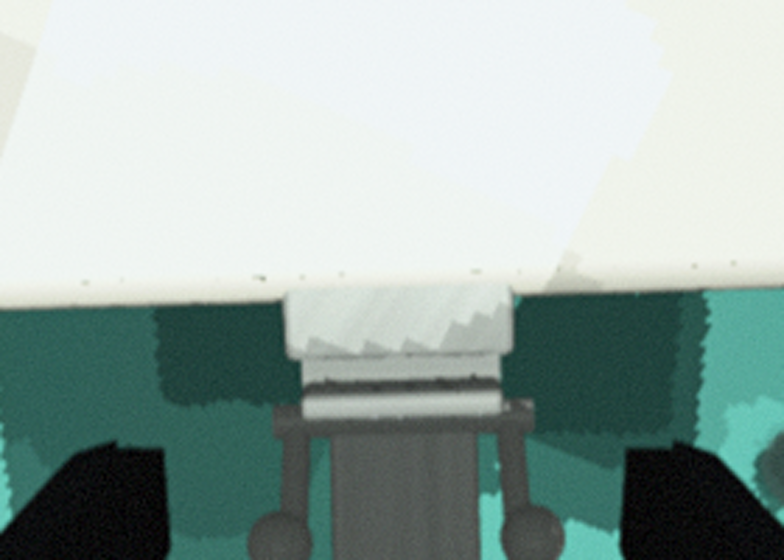

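```bash
python3 -m crank '{"offset":[[0,0,-1],[0,0,0],[0,0,0],[0,0,0],[0,0,0],[0,0,0]],"turn":[[0,0,0],[0,0,0],[0,0,0],[0,0,0],[0,0,0],[0,0,0]],"fingers":[0.6,0.5,0.45,0.45,0.45,0.45]}' 8
python3 - <<'E'
from h import *
im=snap('wrist','wrist6.png')
find('wrist',im,['loop_bar','loop_studs','lip_top','keeper_seat','latch_pivot','lever_grip'],2)
print(r.state()['tcp_pos'],r.state()['opening'],px(im,r.state()['tcp_pos']))
E
```

```text
clock: 13.62
tcp_pos: [0.5179, -0.006, 0.1172]
eef_rot: [0.001, 0.553, 0.833, 0.001]
wrist_force: [3.4, 2.9, -1.5]
opening: 0.0472
wrist lip_top 0.64 [502.6  20.6 126.6]
wrist keeper_seat 0.94 [497.   29.3 122.2]
wrist lever_grip 0.94 [522.4 -21.  106.3]
[ 0.51790891 -0.0059937   0.11726876] 0.047051889785603075 (np.float64(282.78588381888966), np.float64(301.47415163649976))
```

View pics/wrist6.png

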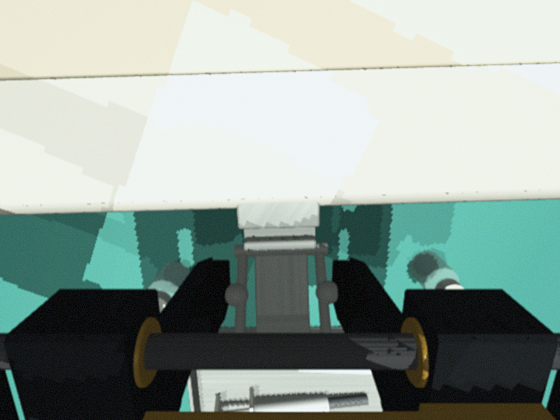

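```bash
python3 -m crank '{"offset":[[1.5,0.6,0.5],[-0.6,1.5,1.5],[-0.6,1.5,1.1],[-0.7,1.7,1.0],[-0.7,1.7,0.8],[-0.8,1.9,0.5],[-0.8,1.9,0.4],[0,0,0]],"turn":[[0,0,0],[0,0,0],[0,0,0],[0,0,0],[0,0,0],[0,0,0],[0,0,0],[0,0,0]],"fingers":[0.45,0.45,0.45,0.45,0.45,0.45,0.45,0.45]}' 8
python3 - <<'E'
from h import *
im=snap('wrist','wrist7.png')
find('wrist',im,['loop_bar','loop_studs','lip_top','keeper_seat','lever_grip'],2)
print(r.state()['tcp_pos'],r.state()['opening'],px(im,r.state()['tcp_pos']))
E
```

```text
clock: 14.98
tcp_pos: [0.5136, 0.0045, 0.1226]
eef_rot: [-0.0, 0.553, 0.833, -0.0]
wrist_force: [1.7, -0.4, -0.3]
opening: 0.0471
wrist loop_bar 0.9 [517.2  -3.2 141.3]
wrist loop_studs 0.57 [458.2 119.7  -4.6]
wrist lip_top 0.58 [506.3  18.4 126.2]
wrist keeper_seat 0.68 [457.2 118.   -3.1]
wrist keeper_seat 0.64 [500.9  27.2 122.4]
wrist lever_grip 0.9 [523.1 -19.8 102.6]
wrist lever_grip 0.18 [ 606.4 -101.4   12.3]
[0.51370648 0.00430548 0.12249961] 0.04677801334046404 (np.float64(282.77808809800035), np.float64(301.64718891787834))
```

View pics/wrist7.png

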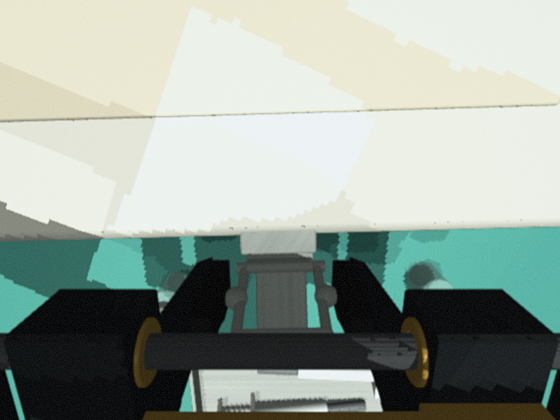

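```bash
python3 -m crank '{"offset":[[-0.8,1.8,0.3],[-0.8,1.8,0.2],[-0.8,1.8,0],[-0.8,1.8,0],[0,0,0]],"turn":[[0,0,0],[0,0,0],[0,0,0],[0,0,0],[0,0,0]],"fingers":[0.45,0.45,0.45,0.45,0.45]}' 8
python3 - <<'E'
from h import *
for c in ['wrist','side','top']:
  im=snap(c,c+'8.png')
  find(c,im,['loop_bar','loop_studs','lip_top','keeper_seat','lever_grip'],1)
print(r.state()['tcp_pos'],r.state()['opening'])
a=cv2.imread('pics/wrist8.png')[200:340,180:390]; cv2.imwrite('pics/wrist8z.png',cv2.resize(a,None,fx=3.7,fy=3.7,interpolation=cv2.INTER_CUBIC))
E
```

```text
clock: 15.9
tcp_pos: [0.5103, 0.0119, 0.1229]
eef_rot: [-0.0, 0.553, 0.833, 0.0]
wrist_force: [1.0, -0.1, -0.4]
opening: 0.0467
wrist loop_bar 0.86 [510.7  10.5 139.1]
wrist loop_studs 0.34 [ 608.  -100.3    8. ]
wrist lip_top 0.9 [502.6  22.6 128.1]
wrist keeper_seat 0.76 [503.7  30.2 123.5]
wrist lever_grip 0.83 [517.7 -18.1 102.7]
side loop_bar 0.62 [509.5   8.4 138.8]
side loop_studs 0.47 [510.8   8.3 117.8]
side lever_grip 0.66 [523.6 -21.7 111.2]
top loop_bar 0.27 [6.352e+02 2.000e-01 1.840e+01]
top lip_top 0.98 [505.9  17.5 129.6]
top keeper_seat 0.77 [504.3  25.3 124. ]
top lever_grip 0.73 [ 587.  -151.5   14. ]
[0.51049062 0.01155215 0.12293324] 0.04713682254140631
```

View pics/wrist8z.png

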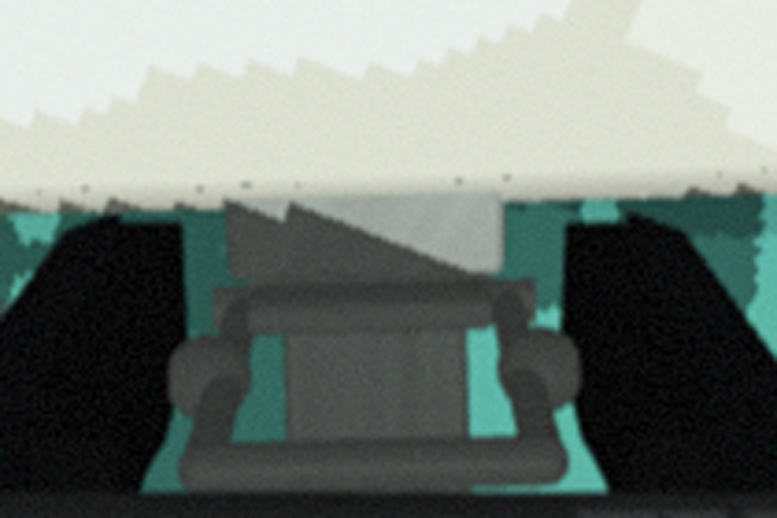

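```bash
python3 -m crank '{"offset":[[-0.7,1.7,0],[-0.7,1.7,-0.4],[-0.7,1.7,-0.6],[0,0,0]],"turn":[[0,0,0],[0,0,0],[0,0,0],[0,0,0]],"fingers":[0.45,0.45,0.45,0.45]}' 8
python3 - <<'E'
from h import *
for c in ['wrist','side']:
  im=snap(c,c+'9.png')
  find(c,im,['loop_bar','loop_studs','lip_top','keeper_seat','lever_grip'],1)
print(r.state()['tcp_pos'],r.state()['opening'])
a=cv2.imread('pics/wrist9.png')[200:340,180:390]; cv2.imwrite('pics/wrist9z.png',cv2.resize(a,None,fx=3.7,fy=3.7,interpolation=cv2.INTER_CUBIC))
a=cv2.imread('pics/side9.png')[160:320,160:370]; cv2.imwrite('pics/side9z.png',cv2.resize(a,None,fx=3.7,fy=3.7,interpolation=cv2.INTER_CUBIC))
E
```

```text
clock: 17.3
tcp_pos: [0.5082, 0.0169, 0.122]
eef_rot: [-0.0, 0.553, 0.833, -0.0]
wrist_force: [-2.6, -0.7, 0.2]
opening: 0.0472
wrist loop_bar 0.64 [505.9  20.1 137.4]
wrist loop_studs 0.72 [ 599.9 -129.4    8. ]
wrist lip_top 0.63 [503.1  24.9 129.2]
wrist keeper_seat 0.94 [497.9  28.  122.2]
wrist lever_grip 0.83 [520.7 -19.8 103.3]
side loop_bar 0.5 [506.3  14.4 138.2]
side loop_studs 0.59 [524.3 -22.1 108.1]
side lip_top 0.64 [632.2  -1.7  22.4]
side lever_grip 0.55 [524.4 -21.  108.1]
[0.50832803 0.01662336 0.12192482] 0.04718534340497182
```

View pics/wrist9z.png

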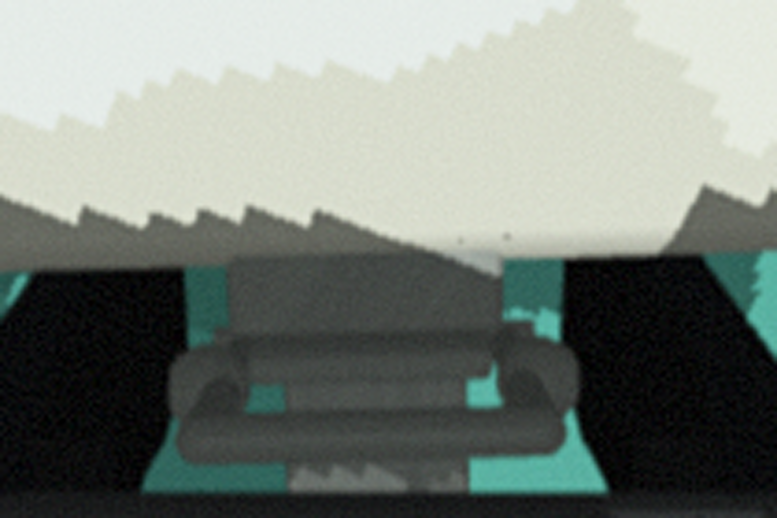

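View pics/side9z.png

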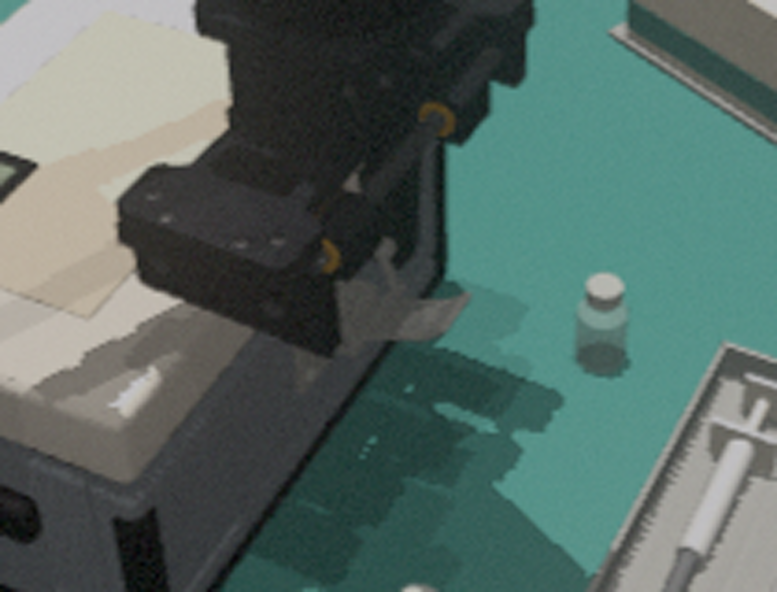

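```bash
python3 -m crank '{"offset":[[-0.6,1.4,-0.5],[-0.6,1.4,-0.5],[0,0,0]],"turn":[[0,0,0],[0,0,0],[0,0,0]],"fingers":[0.45,0.45,0.45]}' 8
python3 - <<'E'
from h import *
for c in ['wrist']:
  im=snap(c,c+'10.png')
  find(c,im,['loop_bar','lip_top','keeper_seat','lever_grip'],1)
  for n,f,z in [('bar seat-high',-9.75,133),('lip',-3.75,128),('riser top front',-14,139)]:
    b=np.array([507,15.8])+f*np.array([.387,-.922]); print(n,px(im,[b[0]/1e3,b[1]/1e3,z/1e3]))
print(r.state()['tcp_pos'],r.state()['opening'])
a=cv2.imread('pics/wrist10.png')[200:340,180:390]; cv2.imwrite('pics/wrist10z.png',cv2.resize(a,None,fx=3.7,fy=3.7,interpolation=cv2.INTER_CUBIC))
E
```

```text
clock: 18.27
tcp_pos: [0.5071, 0.0196, 0.1208]
eef_rot: [-0.0, 0.553, 0.833, -0.0]
wrist_force: [-1.8, -1.5, 0.2]
opening: 0.0466
wrist loop_bar 0.58 [504.3  21.2 137.4]
wrist lip_top 0.87 [504.6  22.1 127.5]
wrist lever_grip 0.62 [521.6 -21.8 105.1]
bar seat-high (np.float64(278.935487924628), np.float64(304.3992948997163))
lip (np.float64(279.01062721582144), np.float64(310.82280962534577))
riser top front (np.float64(278.8438438939576), np.float64(303.21503285424194))
[0.50708365 0.01949116 0.12084295] 0.046893051789591196
```

View pics/wrist10z.png

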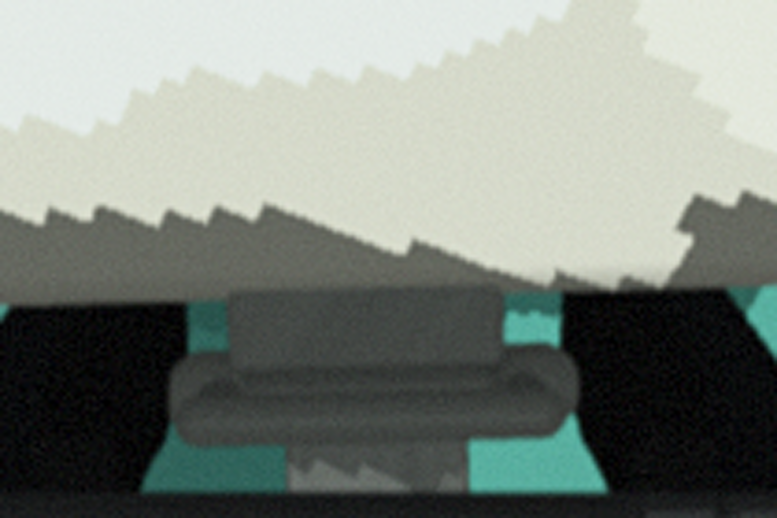

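```bash
python3 - <<'E'
from h import *
im=snap('wrist','wrist11.png')
print('cam',-np.array(im['R']).T@np.array(im['t']))
for z in (133,136,139):
  for f in (-12,-10,-8,-5,-2,1,4):
    b=np.array([507,15.8])+f*np.array([.387,-.922]); print(z,f,np.round(px(im,[b[0]/1e3,b[1]/1e3,z/1e3])[1],1))
b=np.array([507,15.8])
for n,f,z in [('risertopfront',-14,138.5),('risertopback',-20,138.5),('lidedge',-20,140.5),('lip',-5.5,127.5),('lipf',-2,127.5)]:
    c=b+f*np.array([.387,-.922]); print(n,px(im,[c[0]/1e3,c[1]/1e3,z/1e3]))
E
```

```text
cam [0.47607148 0.0910936  0.24702237]
133 -12 298.8
133 -10 303.6
133 -8 308.3
133 -5 315.3
133 -2 322.2
133 1 329.0
133 4 335.7
136 -12 303.3
136 -10 308.1
136 -8 312.9
136 -5 320.0
136 -2 327.0
136 1 334.0
136 4 340.8
139 -12 307.9
139 -10 312.9
139 -8 317.8
139 -5 325.0
139 -2 332.1
139 1 339.2
139 4 346.1
risertopfront (np.float64(278.81930555354353), np.float64(302.18042414568987))
risertopback (np.float64(278.7980354247319), np.float64(286.9915463298855))
lidedge (np.float64(278.76852159646734), np.float64(289.94466456609223))
lip (np.float64(278.9869828961864), np.float64(305.9448115083227))
lipf (np.float64(278.9966817076452), np.float64(313.75457403389896))
```

```bash
python3 -m crank '{"offset":[[-0.4,1.0,-0.4],[-0.3,0.7,-0.4],[0,0,0]],"turn":[[0,0,0],[0,0,0],[0,0,0]],"fingers":[0.45,0.45,0.45]}' 8
python3 - <<'E'
from h import *
for c in ['wrist','side']:
  im=snap(c,c+'12.png')
  find(c,im,['loop_bar','loop_studs','lever_grip'],1)
print(r.state()['tcp_pos'],r.state()['opening'])
a=cv2.imread('pics/wrist12.png')[220:340,190:380]; cv2.imwrite('pics/wrist12z.png',cv2.resize(a,None,fx=4,fy=4,interpolation=cv2.INTER_CUBIC))
E
```

```text
clock: 18.95
tcp_pos: [0.5064, 0.0212, 0.1201]
eef_rot: [-0.0, 0.553, 0.833, -0.0]
wrist_force: [-2.7, -2.2, -0.6]
opening: 0.0472
wrist loop_bar 0.63 [506.2  23.  135.7]
wrist loop_studs 0.97 [507.9  16.2 115.6]
wrist lever_grip 0.82 [522.9 -21.1 105.1]
side loop_bar 0.45 [505.5  24.5 134.6]
side loop_studs 0.68 [503.6  14.4 115.2]
side lever_grip 0.8 [524.5 -21.1 110.1]
[0.50639706 0.02116619 0.12010778] 0.04688701802008507
```

View pics/wrist12z.png

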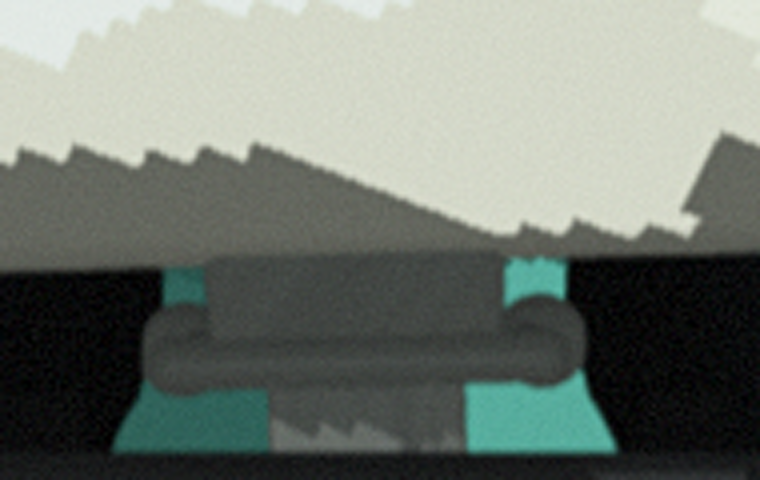

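```bash
python3 -m crank '{"offset":[[-1.0,0.2,0],[0,0,-0.7],[0,0,-0.8],[0,0,-0.8],[0,0,0]],"turn":[[0,0,0],[0,0,0],[0,0,0],[0,0,0],[0,0,0]],"fingers":[0.45,0.45,0.45,0.45,0.45]}' 8
python3 - <<'E'
from h import *
for c in ['wrist','side']:
  im=snap(c,c+'13.png')
  find(c,im,['loop_bar','loop_studs','lever_grip','lip_top'],1)
print(r.state()['tcp_pos'],r.state()['opening'])
a=cv2.imread('pics/wrist13.png')[220:340,190:380]; cv2.imwrite('pics/wrist13z.png',cv2.resize(a,None,fx=4,fy=4,interpolation=cv2.INTER_CUBIC))
E
```

```text
clock: 19.98
tcp_pos: [0.5061, 0.0215, 0.1181]
eef_rot: [0.0, 0.553, 0.833, 0.0]
wrist_force: [-0.3, -0.3, 0.9]
opening: 0.0464
wrist loop_bar 0.88 [501.1  25.5 134.6]
wrist loop_studs 0.78 [508.   15.  109.8]
wrist lever_grip 0.81 [520.  -23.6  99.6]
wrist lip_top 0.89 [502.6  23.  127.1]
side loop_bar 0.73 [462.3 124.4   2.9]
side loop_studs 0.19 [507.8  16.   92.5]
side lever_grip 0.64 [523.1 -23.9 105.1]
[0.50605003 0.02143325 0.11814279] 0.04671868468843101
```

View pics/wrist13z.png

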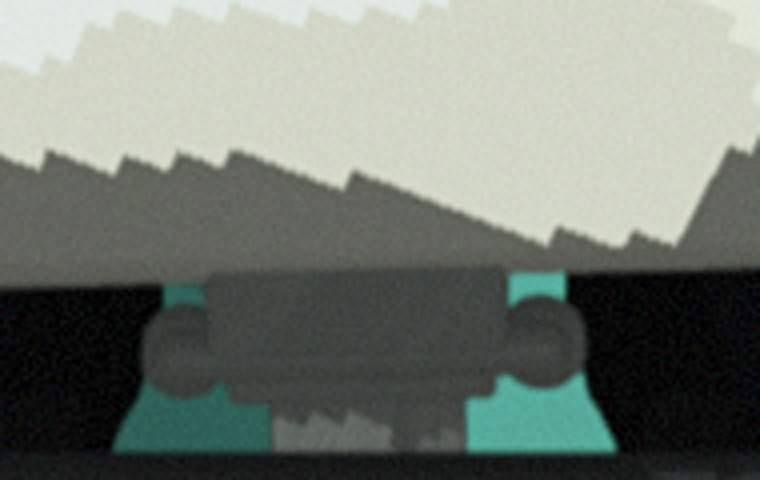

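```bash
python3 -m crank '{"offset":[[0,0,-0.8],[0,-0.1,-0.8],[0.1,-0.1,-0.8],[0,0,0]],"turn":[[0,0,0],[0,0,0],[0,0,0],[0,0,0]],"fingers":[0.45,0.45,0.45,0.45]}' 8
python3 - <<'E'
from h import *
for c in ['wrist','side']:
  im=snap(c,c+'14.png')
  find(c,im,['loop_bar','loop_studs','lever_grip','lip_top'],1)
print(r.state()['tcp_pos'],r.state()['opening'])
a=cv2.imread('pics/wrist14.png')[220:340,190:380]; cv2.imwrite('pics/wrist14z.png',cv2.resize(a,None,fx=4,fy=4,interpolation=cv2.INTER_CUBIC))
E
```

```text
clock: 20.98
tcp_pos: [0.5061, 0.0212, 0.1155]
eef_rot: [0.0, 0.553, 0.833, 0.0]
wrist_force: [2.3, 0.7, -0.1]
opening: 0.047
wrist loop_bar 0.7 [501.   24.2 130.9]
wrist loop_studs 0.67 [508.2  13.6 111. ]
wrist lever_grip 0.79 [522.8 -22.4  90.7]
wrist lip_top 0.74 [ 606.8 -100.8   11.3]
side loop_bar 0.49 [507.1  23.4 131.5]
side loop_studs 0.51 [508.7  13.7 114.8]
side lever_grip 0.74 [526.1 -26.9  95.6]
side lip_top 0.28 [464.6 -80.7  21.7]
[0.50600235 0.02119223 0.11560707] 0.047044571567969026
```

View pics/wrist14z.png

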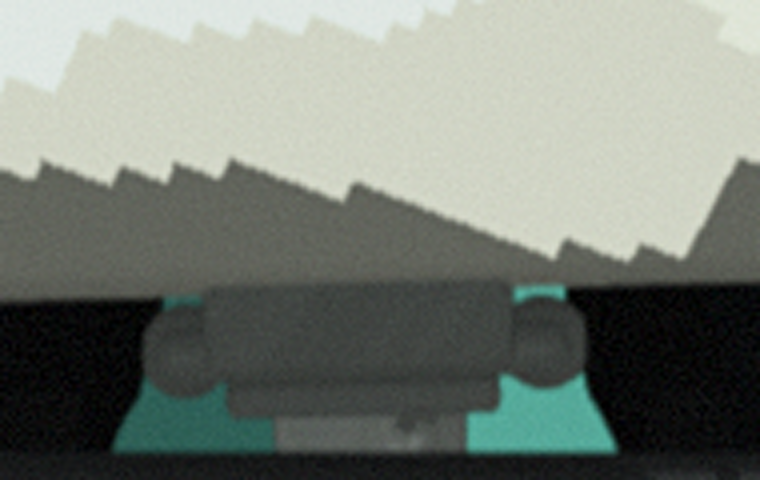

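```bash
python3 -m crank '{"offset":[[0.1,-0.1,-0.7],[0.1,-0.1,-0.7],[0,0,0]],"turn":[[0,0,0],[0,0,0],[0,0,0]],"fingers":[0.45,0.45,0.45]}' 8
python3 - <<'E'
from h import *
for c in ['wrist','side']:
  im=snap(c,c+'15.png')
  find(c,im,['loop_bar','loop_studs','lever_grip'],1)
print(r.state()['tcp_pos'],r.state()['wrist_force'])
a=cv2.imread('pics/wrist15.png')[220:340,190:380]; cv2.imwrite('pics/wrist15z.png',cv2.resize(a,None,fx=4,fy=4,interpolation=cv2.INTER_CUBIC))
a=cv2.imread('pics/side15.png')[160:320,160:370]; cv2.imwrite('pics/side15z.png',cv2.resize(a,None,fx=3.7,fy=3.7,interpolation=cv2.INTER_CUBIC))
E
```

```text
clock: 21.85
tcp_pos: [0.5061, 0.021, 0.1142]
eef_rot: [0.0, 0.553, 0.833, 0.0]
wrist_force: [4.7, 1.0, 0.6]
opening: 0.0473
wrist loop_bar 0.76 [504.3  24.  128.6]
wrist lever_grip 0.58 [506.3  12.5 107.9]
side loop_bar 0.52 [503.   21.9 129.8]
side loop_studs 0.54 [508.6  14.4 107.6]
side lever_grip 0.72 [526.7 -23.3  87.8]
[0.50607216 0.02099748 0.11417703] [4.75446785 0.73779829 1.6063168 ]
```

View pics/side15z.png

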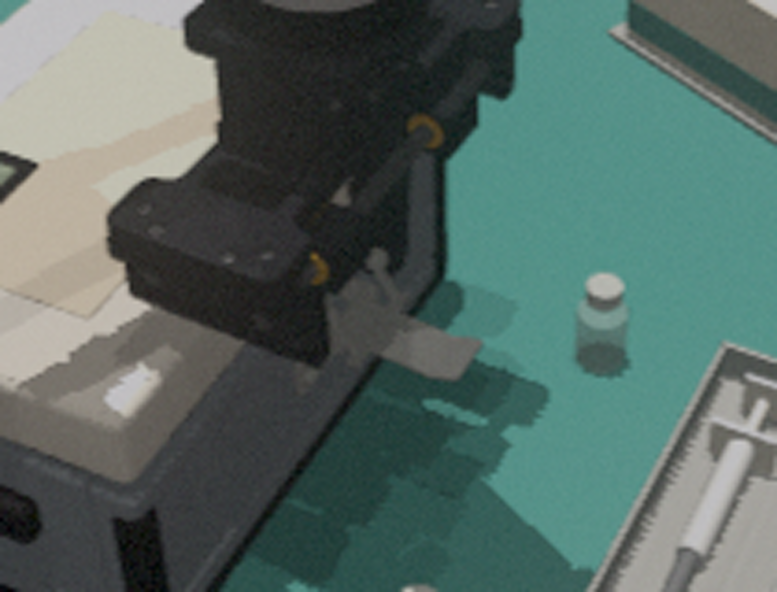

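```bash
python3 -m crank '{"offset":[[0.7,0.2,-0.6],[0.1,-0.1,-0.6],[0,0,0]],"turn":[[0,0,0],[0,0,0],[0,0,0]],"fingers":[0.45,0.45,0.45]}' 8
python3 -m crank '{"offset":[[0.1,-0.1,-0.6],[0,0,-0.6],[0,0,0]],"turn":[[0,0,0],[0,0,0],[0,0,0]],"fingers":[0.45,0.45,0.45]}' 8
python3 - <<'E'
from h import *
for c in ['wrist','side']:
  im=snap(c,c+'16.png')
  find(c,im,['loop_bar','loop_studs','lever_grip'],1)
print(r.state()['tcp_pos'],r.state()['wrist_force'])
a=cv2.imread('pics/wrist16.png')[220:340,190:380]; cv2.imwrite('pics/wrist16z.png',cv2.resize(a,None,fx=4,fy=4,interpolation=cv2.INTER_CUBIC))
E
```

```text
clock: 22.62
tcp_pos: [0.5062, 0.0211, 0.113]
eef_rot: [-0.001, 0.553, 0.833, -0.0]
wrist_force: [0.6, 1.4, 5.3]
opening: 0.0469
clock: 23.0
tcp_pos: [0.5062, 0.021, 0.1121]
eef_rot: [-0.001, 0.553, 0.833, -0.0]
wrist_force: [-0.8, 1.5, 6.9]
opening: 0.047
side loop_bar 0.51 [ 606.6 -105.4    8.7]
side loop_studs 0.53 [510.   10.7 109.5]
side lever_grip 0.59 [524.  -22.7  85.9]
[0.50624684 0.02100424 0.11203188] [0.85386419 2.06079768 7.26537756]
```

View pics/wrist16z.png

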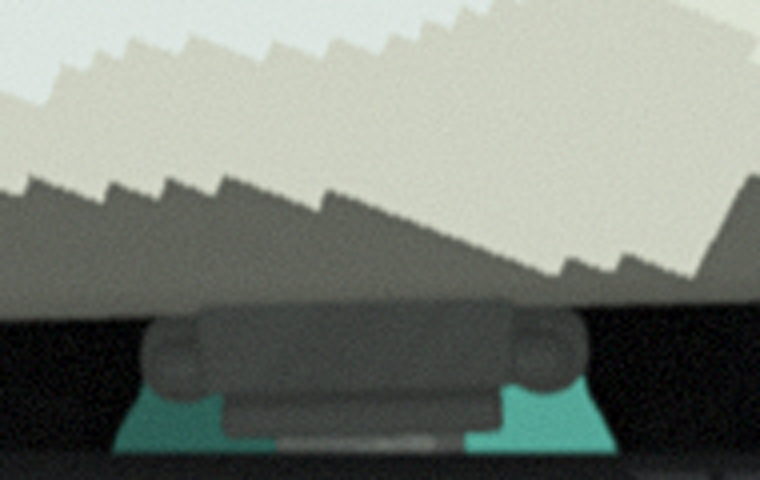

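```bash
python3 -m crank '{"offset":[[0,0,0.5],[0,0,0],[0,0,0],[0,0,15],[4,-8,25],[8,-20,30],[8,-20,20],[8,-20,10],[0,0,0]],"turn":[[0,0,0],[0,0,0],[0,0,0],[0,0,0],[0,0,0],[0,0,0],[0,0,0],[0,0,0],[0,0,0]],"fingers":[0.6,0.75,0.85,0.85,0.85,0.85,0.5,0.1,0]}' 8
python3 - <<'E'
from fit import *
p0=np.array([462.3,122.1,1.968,.025,1.4,.9])
obs,ims=observe(['side','top','wrist'],'17')
p=fit(obs,p0=p0,prior=(p0,np.array([1.5,1.5,.01,.01,.3,.3])))
rep(obs,p)
for c,(a,b,d,e) in {'side':(160,320,160,370),'wrist':(120,330,150,430),'top':(180,300,220,380)}.items():
  im=cv2.imread(f'pics/{c}17.png')[a:b,d:e]; cv2.imwrite(f'pics/{c}17z.png',cv2.resize(im,None,fx=2.8 if c=='wrist' else 3.7,fy=2.8 if c=='wrist' else 3.7,interpolation=cv2.INTER_CUBIC))
s=r.state();print(s['clock'],s['tcp_pos'],s['opening'])
E
```

```text
clock: 24.52
tcp_pos: [0.5358, -0.0483, 0.2133]
eef_rot: [0.001, 0.554, 0.832, 0.0]
wrist_force: [0.0, 0.8, 0.1]
opening: 0.0469
case 0.79 [461. 123.   4.] [-1.6  0.9  4.4]
lid_push 0.71 [485.  67. 135.] [-0.5 -0.5 -3.7]
keeper_seat 0.69 [506.  23. 128.] [ 2.6 -2.4  4.2]
lip_top 0.84 [504.  22. 126.] [-1.1  1.4 -0.9]
latch_pivot 0.91 [511.  15.  94.] [ 3.4 -1.1  1.9]
lever_grip 0.84 [526. -22.  85.] [ 2.6 -0.5  0.7]
loop_bar 0.67 [504.  22. 128.] [-1.   0.3  1.3]
loop_studs 0.73 [511.  16. 110.] [2.4 2.1 2. ]
case 0.9 [456. 118.   5.] [-6.1 -4.2  5.4]
lid_push 0.6 [487.  64. 140.] [ 1.2 -3.9  0.9]
keeper_seat 0.92 [504.  26. 125.] [1.2 0.7 0.7]
lip_top 0.79 [505.  19. 127.] [-0.3 -1.  -0.3]
lever_grip 0.62 [527. -21.  84.] [3.8 0.8 0.1]
loop_bar 0.69 [507.  13. 108.] [  1.7  -8.9 -18.7]
loop_studs 0.45 [507.  13. 105.] [-1.3 -1.2 -2.8]
lid_push 0.67 [480.  71. 137.] [-4.9  3.2 -1.6]
keeper_seat 0.86 [499.  31. 122.] [-3.8  4.9 -1.9]
lip_top 0.69 [505.  21. 127.] [-0.2  1.  -0.2]
latch_pivot 0.68 [508.  18.  88.] [ 1.2  1.5 -4.6]
lever_grip 0.6 [524. -22.  80.] [ 0.8 -0.9 -3.6]
loop_bar 0.79 [502.  24. 130.] [-3.1  2.1  3.2]
loop_studs 0.6 [507.  16. 111.] [-1.1  1.9  3.2]
p [462.1304, 122.2142, 1.9731, 0.0232, 1.3333, 0.8896]
case [462.1 122.2   0. ]
latch_pivot [507.2  16.4  92.5]
keeper_seat [503.2  25.7 124.2]
lip_top [505.5  20.2 127.3]
lid_push [485.4  67.6 138.9]
lever_grip [523.3 -21.5  84.1]
loop_bar [504.8  21.9 126.7]
loop_studs [508.3  13.8 108.2]
25.875 [ 0.53478123 -0.04704635  0.21221795] 0.0004968357805211628
```

View pics/side17z.png

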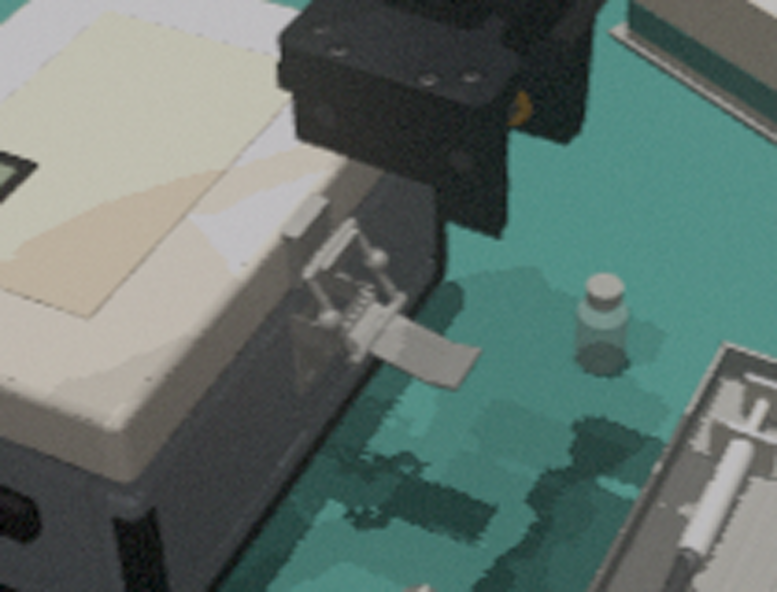

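View pics/wrist17z.png

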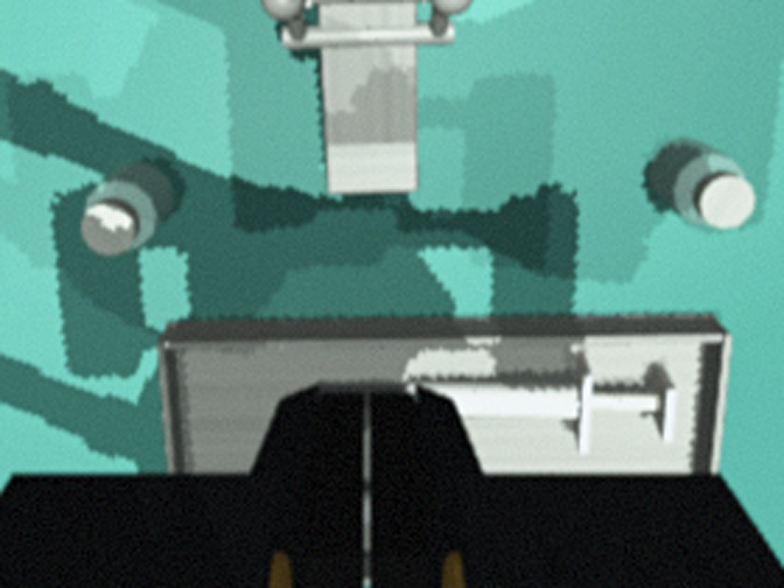

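```bash
python3 -m crank '{"offset":[[0,0,0],[0,0,0],[0,0,0],[0,0,0],[0,0,0],[0,0,0]],"turn":[[0.138,0.058,0],[0.138,0.058,0],[0.138,0.058,0],[0.138,0.058,0],[0,0,0],[0,0,0]],"fingers":[0,0,0,0,0,0]}' 10
cat > push.py <<'E'
from h import *
from scipy.spatial.transform import Rotation as Ro
s=r.state(); q=s['eef_rot']; R=Ro.from_quat([q[1],q[2],q[3],q[0]]).as_matrix()
print('tool axes',R.round(3).tolist(),s['joint_pos'].round(2),s['tcp_pos'])
yaw=1.970; fd=-np.array([np.cos(yaw),np.sin(yaw)]); pv=np.array([507.0,16.1])
d=R[:,2]; din=-(d[:2]@fd); tau=np.arctan2(din,-d[2]); print('tau',tau)
def tcp(phi,st,gap=0):
    u=np.array([np.sin(phi),-np.cos(phi)]); n=np.array([np.cos(phi),np.sin(phi)])
    h=9*abs(np.sin(phi-(np.pi/2-tau)))+1.5+gap
    c=u*st+n*h  # tip centre (f,z) rel pivot
    t=c-19*np.array([-np.sin(tau),-np.cos(tau)])
    return np.array([*(pv+t[0]*fd),92.5+t[1]])
E
python3 - <<'E'
from push import *
cur=s['tcp_pos']*1e3; prev=cur
for phi,st,g in [(1.4,38,25),(1.35,38,8),(1.3,38,0)]+[(a,38,0) for a in np.arange(1.2,-.01,-.1)]:
    t=tcp(phi,st,g); print(round(phi,2),g,t.round(1),(t-prev).round(1)); prev=t
E
```

```text
clock: 26.62
tcp_pos: [0.5348, -0.047, 0.2121]
eef_rot: [-0.245, 0.529, 0.796, 0.163]
wrist_force: [0.2, -0.2, -0.2]
opening: 0.0001
tool axes [[-0.32, 0.922, -0.218], [0.763, 0.387, 0.518], [0.562, -0.0, -0.827]] [-0.38  0.28  1.78  0.41  1.53 -0.89] [ 0.53476717 -0.04699167  0.21211916]
tau 0.5967979131411246
1.4 25 [527.7 -33.  131.5] [ -7.1  14.  -80.6]
1.35 8 [526.7 -30.5 112.4] [ -1.1   2.5 -19.1]
1.3 0 [525.8 -28.6 102.3] [ -0.8   1.9 -10.1]
1.2 0 [525.4 -27.5  97.7] [-0.4  1.  -4.5]
1.1 0 [524.8 -26.   93.3] [-0.6  1.5 -4.4]
1.0 0 [523.9 -24.1  89.1] [-0.8  2.  -4.2]
0.9 0 [523.2 -22.4  86.3] [-0.7  1.7 -2.9]
0.8 0 [522.6 -20.8  83.9] [-0.7  1.6 -2.4]
0.7 0 [521.8 -19.1  81.7] [-0.7  1.8 -2.2]
0.6 0 [521.  -17.1  79.6] [-0.8  1.9 -2.1]
0.5 0 [520.1 -15.1  77.6] [-0.9  2.1 -2. ]
0.4 0 [519.2 -12.8  75.7] [-1.   2.3 -1.9]
0.3 0 [518.2 -10.3  74. ] [-1.   2.4 -1.7]
0.2 0 [517.1  -7.7  72.5] [-1.1  2.6 -1.5]
0.1 0 [515.9  -4.9  71.2] [-1.2  2.8 -1.3]
-0.0 0 [514.6  -2.   70.2] [-1.2  3.  -1. ]
```

```bash
python3 -m crank '{"offset":[[-3,6,-30],[-3,5,-30],[-1,3,-20],[-1,2.5,-12],[-0.5,1,-6],[-0.4,1,-4],[0,0,0]],"turn":[[0,0,0],[0,0,0],[0,0,0],[0,0,0],[0,0,0],[0,0,0],[0,0,0]],"fingers":[0,0,0,0,0,0,0]}' 10
python3 - <<'E'
from h import *
im=snap('side','side18.png')
find('side',im,['loop_bar','lever_grip'],1)
print(r.state()['tcp_pos'],r.state()['wrist_force'])
a=cv2.imread('pics/side18.png')[160:320,160:370]; cv2.imwrite('pics/side18z.png',cv2.resize(a,None,fx=3.7,fy=3.7,interpolation=cv2.INTER_CUBIC))
E
```

```text
clock: 27.5
tcp_pos: [0.5262, -0.0287, 0.1105]
eef_rot: [-0.245, 0.529, 0.796, 0.163]
wrist_force: [-0.2, 0.6, -0.6]
opening: 0.0002
side loop_bar 0.55 [501.5  21.8 128.2]
side lever_grip 0.68 [465.  -81.8  14.8]
[ 0.52632837 -0.02883201  0.11068429] [ 0.30315852 -0.25794784  0.14356447]
```

View pics/side18z.png

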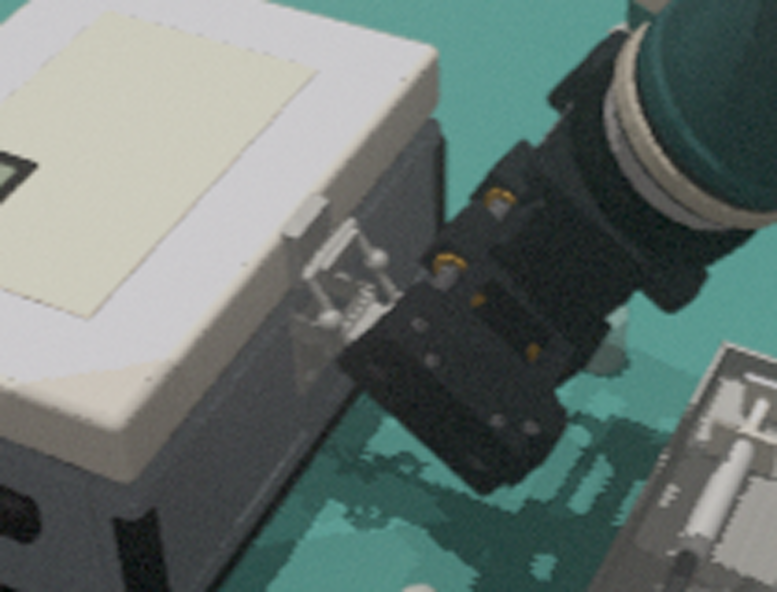

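```bash
python3 -m crank '{"offset":[[0,0,-4],[0,0,-3],[-0.2,0.5,-2.5],[-0.2,0.5,-2.5],[0,0,0]],"turn":[[0,0,0],[0,0,0],[0,0,0],[0,0,0],[0,0,0]],"fingers":[0,0,0,0,0]}' 10; python3 -m crank '{"offset":[[-0.3,0.8,-2.2],[-0.3,0.8,-2.2],[0,0,0]],"turn":[[0,0,0],[0,0,0],[0,0,0]],"fingers":[0,0,0]}' 10
```

```text
clock: 28.28
tcp_pos: [0.5256, -0.0272, 0.0982]
eef_rot: [-0.246, 0.529, 0.796, 0.163]
wrist_force: [0.4, 1.9, 3.1]
opening: 0.0002
clock: 28.65
tcp_pos: [0.5249, -0.0257, 0.0938]
eef_rot: [-0.246, 0.529, 0.796, 0.163]
wrist_force: [-0.1, 2.5, 4.0]
opening: 0.0002
```

```bash
python3 -m crank '{"offset":[[-0.4,1,-2.1],[-0.4,1,-2.1],[0,0,0]],"turn":[[0,0,0],[0,0,0],[0,0,0]],"fingers":[0,0,0]}' 10; python3 -c "
from h import *
im=snap('side','side19.png')
find('side',im,['loop_bar','lever_grip','lid_push','keeper_seat'],1)
a=cv2.imread('pics/side19.png')[160:320,160:370]; cv2.imwrite('pics/side19z.png',cv2.resize(a,None,fx=3.7,fy=3.7,interpolation=cv2.INTER_CUBIC))"
```

```text
clock: 29.02
tcp_pos: [0.524, -0.0237, 0.0897]
eef_rot: [-0.246, 0.529, 0.796, 0.163]
wrist_force: [-0.4, 2.7, 4.9]
opening: 0.0004
side loop_bar 0.52 [505.1  22.7 124.2]
side lid_push 0.58 [487.   67.2 135. ]
side keeper_seat 0.93 [504.9  26.5 125.9]
```

View pics/side19z.png

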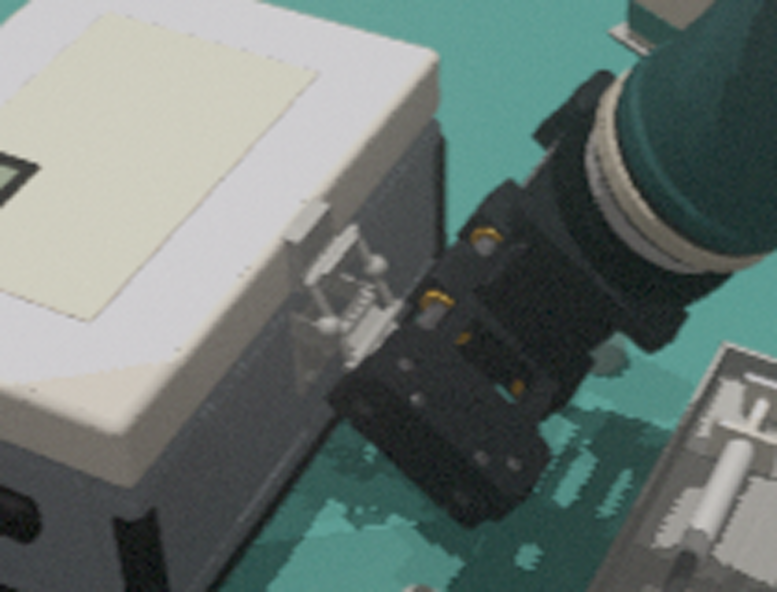

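```bash
python3 -m crank '{"offset":[[-0.7,1.7,-2.9],[-0.7,1.6,-2.4],[0,0,0]],"turn":[[0,0,0],[0,0,0],[0,0,0]],"fingers":[0,0,0]}' 10; python3 -m crank '{"offset":[[-0.7,1.8,-2.2],[-0.8,1.9,-2.1],[0,0,0]],"turn":[[0,0,0],[0,0,0],[0,0,0]],"fingers":[0,0,0]}' 10
```

```text
clock: 29.65
tcp_pos: [0.5228, -0.021, 0.0845]
eef_rot: [-0.245, 0.529, 0.796, 0.163]
wrist_force: [0.5, 0.5, 5.1]
opening: 0.0005
clock: 30.02
tcp_pos: [0.5215, -0.0178, 0.0801]
eef_rot: [-0.245, 0.529, 0.796, 0.163]
wrist_force: [0.6, -2.1, 4.8]
opening: 0.0005
```

```bash
python3 -m crank '{"offset":[[-0.9,2.1,-2],[-1,2.3,-1.9],[0,0,0]],"turn":[[0,0,0],[0,0,0],[0,0,0]],"fingers":[0,0,0]}' 10; python3 -m crank '{"offset":[[-1,2.4,-1.7],[0,0,0]],"turn":[[0,0,0],[0,0,0]],"fingers":[0,0]}' 10;  python3 -c "
from h import *
im=snap('side','side20.png')
find('side',im,['loop_bar','lever_grip','lid_push','keeper_seat'],1)
a=cv2.imread('pics/side20.png')[160:320,160:370]; cv2.imwrite('pics/side20z.png',cv2.resize(a,None,fx=3.7,fy=3.7,interpolation=cv2.INTER_CUBIC))"
```

```text
clock: 30.4
tcp_pos: [0.5195, -0.0133, 0.0757]
eef_rot: [-0.245, 0.529, 0.796, 0.163]
wrist_force: [1.9, -0.4, 3.3]
opening: 0.0002
clock: 30.65
tcp_pos: [0.5175, -0.0099, 0.0737]
eef_rot: [-0.246, 0.529, 0.796, 0.163]
wrist_force: [-0.5, -0.0, -0.6]
opening: 0.0005
side loop_bar 0.73 [504.4  25.9 119.8]
side lever_grip 0.63 [507.8   8.3  48.8]
side lid_push 0.9 [484.9  70.6 132.7]
side keeper_seat 0.68 [506.6  25.2 126.1]
```

View pics/side20z.png

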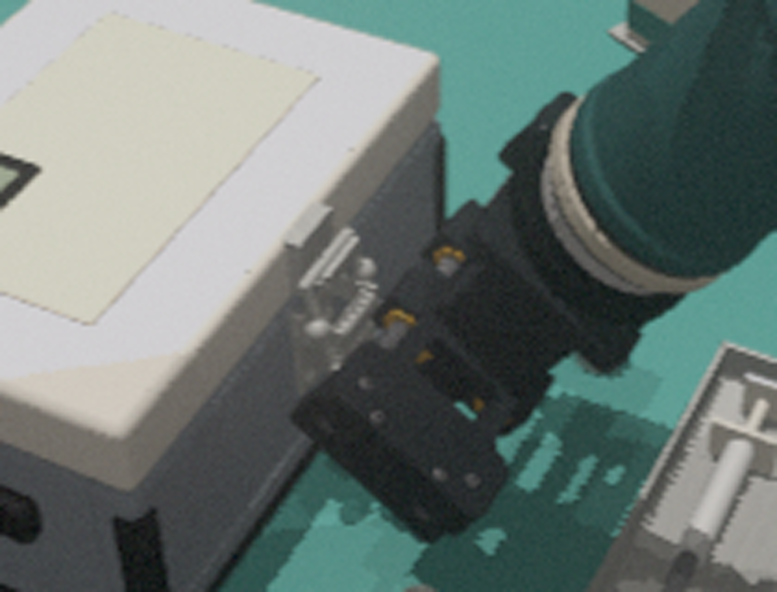

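```bash
python3 -m crank '{"offset":[[-1.1,2.6,-1.5],[-0.6,1.4,-0.7],[0,0,0]],"turn":[[0,0,0],[0,0,0],[0,0,0]],"fingers":[0,0,0]}' 10; python3 -m crank '{"offset":[[-0.6,1.4,-0.6],[0,0,0]],"turn":[[0,0,0],[0,0,0]],"fingers":[0,0]}' 10; python3 -m crank '{"offset":[[-0.4,1,-0.4],[0,0,0]],"turn":[[0,0,0],[0,0,0]],"fingers":[0,0]}' 10
```

```text
clock: 31.28
tcp_pos: [0.5164, -0.0059, 0.0721]
eef_rot: [-0.246, 0.529, 0.796, 0.163]
wrist_force: [-0.1, -0.2, 0.1]
opening: 0.0003
clock: 31.52
tcp_pos: [0.5159, -0.0047, 0.0716]
eef_rot: [-0.246, 0.529, 0.796, 0.163]
wrist_force: [0.1, -0.5, 0.9]
opening: 0.0001
clock: 31.78
tcp_pos: [0.5155, -0.0037, 0.0712]
eef_rot: [-0.246, 0.529, 0.796, 0.163]
wrist_force: [0.5, 0.1, -0.4]
opening: 0.0003
```

```bash
python3 -m crank '{"offset":[[-0.5,1.1,-0.4],[0,0,0]],"turn":[[0,0,0],[0,0,0]],"fingers":[0,0]}' 10; python3 -m crank '{"offset":[[-0.4,1,0],[0,0,0]],"turn":[[0,0,0],[0,0,0]],"fingers":[0,0]}' 10; python3 -m crank '{"offset":[[-0.3,0.7,0],[0,0,0]],"turn":[[0,0,0],[0,0,0]],"fingers":[0,0]}' 10
```

```text
clock: 32.02
tcp_pos: [0.5153, -0.0028, 0.0709]
eef_rot: [-0.245, 0.529, 0.796, 0.163]
wrist_force: [0.6, -0.3, -0.2]
opening: 0.0002
clock: 32.28
tcp_pos: [0.5151, -0.0022, 0.0709]
eef_rot: [-0.245, 0.529, 0.796, 0.163]
wrist_force: [0.7, -4.7, 0.8]
opening: 0.0006
clock: 32.52
tcp_pos: [0.5151, -0.002, 0.0709]
eef_rot: [-0.244, 0.529, 0.796, 0.163]
wrist_force: [0.6, -6.2, 1.0]
opening: 0.0005
```

```bash
python3 -m crank '{"offset":[[2,-5,0],[4,-9,6],[5,-12,20],[6,-14,35],[6,-14,40],[0,0,40],[-30,-30,20],[-30,-40,0],[0,0,0]],"turn":[[0,0,0],[0,0,0],[0,0,0],[0,0,0],[-0.138,-0.058,0],[-0.138,-0.058,0],[-0.138,-0.058,0],[-0.138,-0.058,0],[0,0,0]],"fingers":[0,0,0,0,0,0,0,0,0]}' 10
python3 - <<'E'
from fit import *
p0=np.array([462.2,122.1,1.97,.005,0.0,-0.2])
obs,ims=observe(['side','top','wrist'],'21')
p=fit(obs,p0=p0,prior=(p0,np.array([1.,1.,.01,.05,.3,.3])))
rep(obs,p)
for c,(a,b,d,e) in {'side':(160,320,160,370),'top':(180,300,220,380)}.items():
  im=cv2.imread(f'pics/{c}21.png')[a:b,d:e]; cv2.imwrite(f'pics/{c}21z.png',cv2.resize(im,None,fx=3.7,fy=3.7,interpolation=cv2.INTER_CUBIC))
find('side',ims['side'],['vial_a_mid','dish_mid','syringe_a_mid'],2)
s=r.state();print(s['clock'],s['tcp_pos'],s['wrist_force'])
E
```

```text
clock: 33.65
tcp_pos: [0.4751, -0.1248, 0.2326]
eef_rot: [0.0, 0.554, 0.833, -0.0]
wrist_force: [1.1, -0.1, 0.1]
opening: 0.0006
lid_push 0.92 [486.  70. 135.] [-0.4  3.6  1.4]
keeper_seat 0.33 [ 608. -102.    8.] [ 104.1 -127.  -109.1]
lip_top 0.59 [ 596. -154.   12.] [  90.  -173.5 -108.1]
latch_pivot 0.56 [512.  17.  94.] [5.  0.8 1.2]
lever_grip 0.48 [509.  12.  52.] [ 0.6 -2.   1.5]
case 0.65 [454. 118.   3.] [-7.9 -3.7  2.6]
lid_push 0.68 [486.  64. 134.] [-0.4 -2.1  0.5]
keeper_seat 0.81 [504.  26. 120.] [0.2 1.3 3.2]
lip_top 0.6 [507.  18. 123.] [ 1.  -1.5  3.3]
latch_pivot 0.62 [508.  13.  90.] [ 0.8 -2.6 -2.2]
lever_grip 0.42 [506.  15.  51.] [-1.7  0.4  0.9]
loop_bar 0.53 [505.  24. 119.] [ 1.7 -1.2 -1.3]
loop_studs 0.52 [457. 118.   2.] [-48.7  97.4 -98.9]
keeper_seat 0.64 [501.  29. 117.] [-2.7  3.9  0.5]
lip_top 0.75 [505.  26. 119.] [-0.7  6.3 -0.6]
latch_pivot 0.71 [510.  17.  87.] [ 2.9  0.9 -5.7]
lever_grip 0.56 [507.  15.  45.] [-0.8  0.3 -6. ]
loop_bar 0.64 [502.  23. 121.] [-1.6 -1.9  0.9]
loop_studs 0.94 [505.  19. 100.] [ 0.1 -1.6 -0.7]
p [462.2707, 121.9484, 1.9725, -0.0124, 0.0063, -0.2299]
case [462.3 121.9   0. ]
latch_pivot [507.2  16.1  92.5]
keeper_seat [503.5  24.8 116.9]
lip_top [505.9  19.3 119.8]
lid_push [485.9  66.2 133.2]
lever_grip [507.9  14.5  50.5]
loop_bar [503.5  24.9 120.4]
loop_studs [505.4  20.5 100.4]
side vial_a_mid 0.65 [6.349e+02 2.000e-01 2.030e+01]
side dish_mid 0.83 [ 600.3 -130.1   11.1]
side syringe_a_mid 0.89 [ 607.4 -102.7    8.8]
35.15 [ 0.47738839 -0.12494143  0.2318208 ] [-0.06022292 -0.22053825 -0.28673587]
```

View pics/side21z.png

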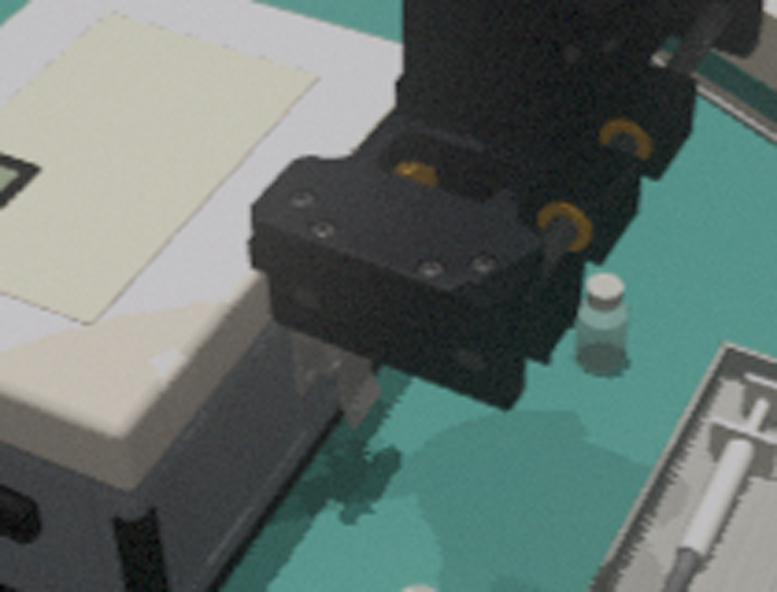

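View pics/wrist21.png

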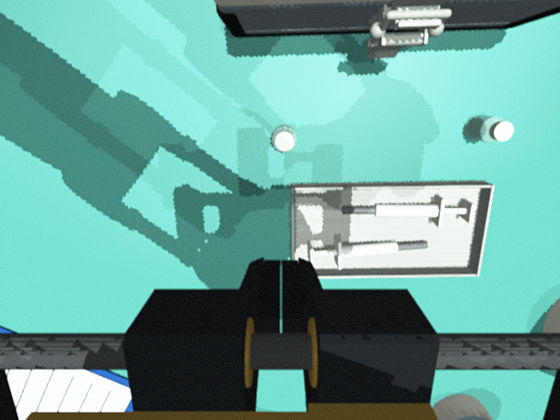

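View pics/side21.png

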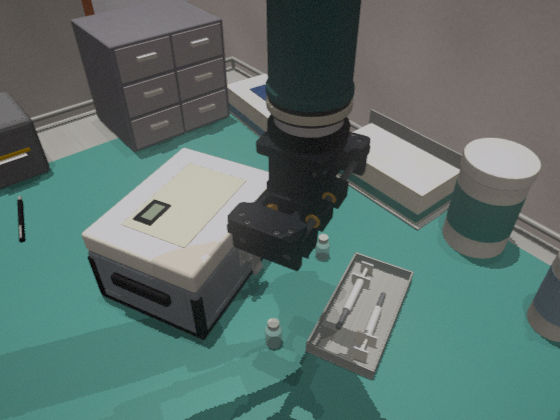

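```bash
python3 -m crank '{"offset":[[0,-20,40],[-10,-40,40],[-15,-50,20],[-15,-50,0],[-15,-50,0],[0,0,0],[0,0,0]],"turn":[[0,0,0],[0,0,0],[0,0,0],[0,0,0],[0,0,0],[0,0,0],[0,0,0]],"fingers":[0.3,0.5,0.5,0.5,0.5,0.5,0.5]}' 10
python3 - <<'E'
from h import *
im=snap('side','side22.png'); find('side',im,['lid_push','keeper_seat','loop_bar','lever_grip','loop_studs'])
a=cv2.imread('pics/side22.png')[160:320,160:370]; cv2.imwrite('pics/side22z.png',cv2.resize(a,None,fx=3.7,fy=3.7,interpolation=cv2.INTER_CUBIC))
E
```

```text
clock: 36.02
tcp_pos: [0.4223, -0.3347, 0.3316]
eef_rot: [-0.0, 0.554, 0.833, 0.0]
wrist_force: [0.1, 0.4, 0.2]
opening: 0.0443
side lid_push 0.79 [487.2  70.2 136.3]
side keeper_seat 0.61 [507.   24.8 123.5]
side loop_bar 0.7 [507.8  23.6 125.7]
side lever_grip 0.95 [506.6  13.3  52.8]
side loop_studs 0.64 [504.4  17.3  98.6]
```

View pics/side22z.png

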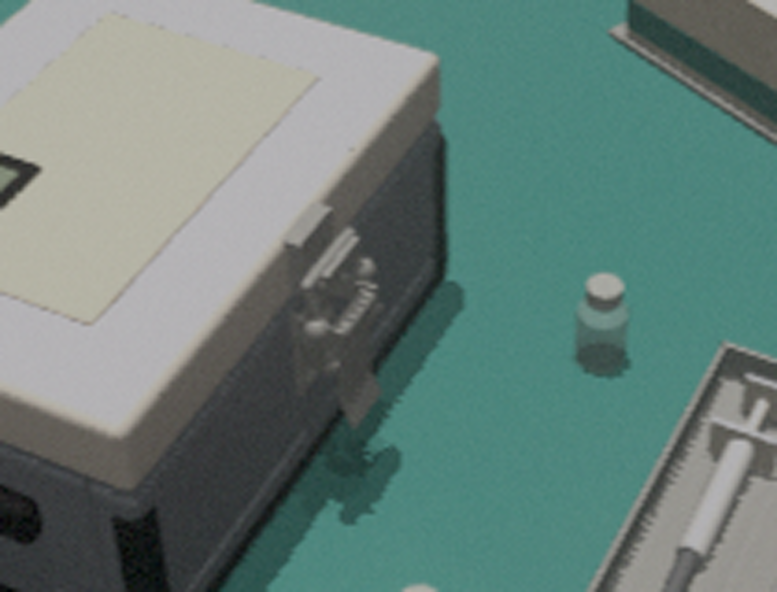

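The picture shows the lid flush on the box and the loop's bar behind the keeper's lip (zoomed about 330,260). The lever hangs straight down (360,390), the vial is in place and the gripper is clear. I'm handing it in.

```bash
python3 -c "
from plant import r
print(r.finish_job())"
```

```text
the job is handed in; nothing more can be done
None
```

The vaccine box is closed and latched, and I handed the job in at about 36 s of the 59 s allowed; the hand-in gives no verdict.

- **Lid:** I pushed it down onto the seal. The last reading there was about 8 N, under the 25 N limit.
- **Loop:** I pinched it by the studs at 8 N, lifted it over the keeper's lip and lowered the bar into the hook until it resisted with about 7 N.
- **Lever:** I pushed it down with the fingertips, seeing at most about 6 N. It passed the toggle point by itself, then took about 6 N against the box when fully home. I backed the gripper clear.

**Last checks:**
- The fitted lever angle is about 0.006 rad and the loop about -0.23 rad, where -0.2 is expected when clamped.
- The final side picture shows the bar behind the lip and the lever hanging straight down.
- The vial checked and the dish are within about 4 mm of their first positions, which is the networks' accuracy. The second vial and the syringes I checked only by eye.

**What disagreed:** the fitted lid angle came out at -0.012 rad, against 0.004 to 0.006 when clamped. The side camera's last readings put the keeper and bar 3–5 mm high, while the other views did not. Both are about the size of the networks' error, and the force drop at the toggle and the pictures fit a clamped lid.

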